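# Close the fittings tin and take its outer cap for labelling

## Task

Clear the yellow sorting paddle off the open steel tin and slide it blade first, fully home, into the slot of the wooden holder, and let go of it. Then carry the two nested lids together by the orange post and lower them (no dropping) into the tin; once they are seated, lift the blue outer lid alone, roughly level, leaving the white inner lid seated in the upright tin. Finish while still holding the blue lid up still, at least 12 cm above the tin's rim, ready for its label, and leave the other things on the counter where they are.

Things in the scene. Friction and masses are not known exactly. Their poses are not given: they have to be found in the camera images.
- tin_rim (a point): Loose open round steel tin, 54 mm outside diameter, 48 mm inside, 55 mm tall, about 0.45 kg, upright on the counter, brass fittings on its floor. This point: centre of its mouth, level with the rim (55 mm above its underside); z up out of the tin.
- paddle_grip (a point): Grip point of the loose yellow paddle (70 g): in the middle of an upright rib 50 mm long (x), 16 mm wide (y), 34 mm tall, on top of the blade. The point is 29 mm above the blade's underside, 10 mm below the rib's top; fingers closed across the 16 mm here stay above the blade. At the start the paddle lies flat across the tin's mouth. x points to the leading end, z up.
- paddle_tip (a point): Middle of the leading end of the paddle's flat blade (150 mm long along x, 40 mm wide, 5 mm thick), half-way through its thickness: 100 mm ahead (+x) of the grip point, 26.5 mm below it. The rib stands on the rear half, ending 75 mm behind this point. Same axes as the grip.
- holder: Fixed wooden holder, 110 mm long (x), 80 mm wide (y), 40 mm tall. Origin: centre of its underside, on the counter; the paddle slides in along +x. Open ledge 20 mm above the counter from x = -55 to -20 mm; behind it a roofed slot, floor also at 20 mm, ceiling at 31 mm, 48 mm wide about y = 0, ending at a solid stop at x = +45 mm. Home means the blade end is at the stop; the rib stays outside.
- slot_mouth (a point): Centre of the opening of the holder's slot (48 mm wide, 11 mm high, 65 mm deep), 25.5 mm above the counter, at holder x = -20 mm; same axes as the holder.
- inner_post (a point): Orange upright post (14 mm diameter) of the loose white inner lid (0.12 kg), passing up through the blue outer lid and 34 mm out above it. The point is on its axis, 12 mm below its top, 46 mm above the lid's foot, 22 mm above the outer lid's top. At the start the inner lid stands on the counter carrying the outer lid; lifting the post lifts both. z up.
- inner_foot (a point): Centre of the underside of the inner lid, 46 mm below the post point. From here up: plug 8 mm tall, 44 mm diameter (38 mm at the foot), that enters the tin; disc 54 mm diameter, 12 mm thick, that rests on the tin's rim; post to 58 mm. Seated, this point is 8 mm below the rim, the post point 38 mm above it.
- outer_center (a point): Centre, half-way up, of the loose blue outer lid (80 g): a cap 64 mm diameter, 15 mm tall, with an 18 mm centre hole for the post. It only rests on the inner lid's disc, no catch; nested, this point is 16.5 mm above the inner lid's foot, so 8.5 mm above the tin's rim when seated. Can be gripped from above across its 64 mm rim; the tin below is narrower. z up.
- black_tins: Bystander: stack of three flat black tins with a green label, 72 mm diameter, 60 mm tall; origin at the centre of its underside. Leave it where it is.
- silver_tins: Bystander: stack of two flat silver tins with a reddish label, 62 mm diameter, 40 mm tall; origin at the centre of its underside. Leave it where it is.
- black_tin: Bystander: single flat black tin with a white label, 60 mm diameter, 20 mm tall; origin at the centre of its underside. Leave it where it is.
- stamp: Bystander: wooden hand stamp, 36 mm diameter, 74 mm tall; origin at the centre of its underside. Leave it where it is.
- card_carton: Bystander: cardboard carton 60 x 100 x 45 mm; origin at the centre of its underside. Leave it where it is.

How it is judged:
By the outcome, as a careful person would: the job done as asked, in the order asked, and still so for the second after the job is handed in, while the arm keeps its last pose, push and grip.
It also fails if it takes over 67 s, if anything falls off the work surface, if the arm or the gripper's body presses on something with over 40 N, if the wrist force passes 120 N, or if a joint passes its speed limit or range.

## Robot

A 7-joint arm with a two-finger parallel gripper is mounted at the origin on the work surface. World frame = base frame: x ahead of the robot, y to its left, z up, the work surface at z = 0. Lengths are in m, angles in rad, forces in N, time in s.
With the tool pointing down it reaches from about 0.35 to 0.9 m from the base axis. Payload 7.2 kg.
Tool frame: the origin (TCP) lies at the very end of the fingers, on their centre line; the grasp point (between the pads) lies 19 mm behind it; z points along the fingers, y is the direction in which the jaws open and shut (so a half turn about z gives the same grasp; the last joint's range is limited). The gripper opens to 85 mm and grips with 20 to 120 N. Pads are 22 mm wide; open, the fingers measure 114 mm over their backs; the gripper's body (76 mm by 85 mm) begins 54 mm behind the grasp point. The pads swing forward as they close: fully open they stand 13 mm farther back than shut.
Start: joints at [1.231, 0.411, -0.013, 1.596, 0.006, 1.134, -0.082], TCP at [0.168, -0.602, 0.231] pointing down, gripper open.
Joint ranges: [-2.95, 2.95], [-0.29, 1.99], [-1.47, 1.44], [0.14, 2.54], [-1.03, 4.17], [0.13, 1.85], [-2.86, 2.86]. Speed limits (rad/s): [2.39, 2.39, 3.01, 3.01, 3.14, 3.14, 3.14].

## Interface

Orientations are given as a unit quaternion [w, x, y, z].
In Python, from plant import bot gives the robot as it stands. The module is installed in compiled form; this text tells all that it offers.
- The arm moves only by the tool jog_arm, never from a script. Its argument "increments" is a list of rows, each a list of 2 entries, a list of its own where there are three numbers: the shift along the tool's x, y, z in cm, then the turn about the tool's z in degrees. A call has 1 to 5 rows; each row shifts and turns the commanded pose from where the row before left it, along the tool's axes as they then stand; what a row does not reach is not made up. A row lasts 1/10 s, in which the tool goes at most 50 mm and 8.59 degrees, less where a joint would pass 70% of its speed; a pose out of reach is approached as far as the arm can. A call with a gripper value outside its range is refused whole. "claw" is the opening, from -1 (shut) to 1 (fully open), set as the call begins (left out, the last holds). The fingers move at their own pace and stop on an object; "force" is the grip in N (left out, the last holds). Time passes only in rows, so rows that do not move let the fingers close. It gives the time, the measured TCP pose, the force and the opening at its end, in the units of the state.
- bot.read_state(): the state, without advancing time (a new reading comes with each control period).
- bot.grab_frame(name): name is "side" or "top" or "wrist"; returns the picture (420x560x3 uint8, blue, green, red); there is no depth.
- bot.camera_model(name): a dict with "fov_y" (degrees; the focal length in pixels is half the picture's height over the tangent of half this angle, whatever the lens; pixels are square), "cx", "cy" (the principal point, pixels), "xyz" and "orientation" of the camera in the world; the wrist camera has in their place "mount" (4x4, takes a point from camera to tool coordinates, whose origin is the TCP and whose axes are the flange's). Camera axes: x right, y down, z forward; pixel columns grow to the right and rows downward; lengths in m; the calibration is good to about 2 mm. A picture is of the moment at which its call begins: read the wrist's pose just before it. camera_model takes no time and is no camera call.
- bot.job_done(): hands the job in, once; it reports no verdict.
The state is a dict: "time_s": time; "q": joint angles; "qvel": joint speeds; "joint_torque": joint torques, N m; "position": TCP position; "ee_rot": TCP orientation; "contact_force": force on the tool from outside, world axes, zero at the start; "torque": the same for the moment, N m; "finger_gap": finger opening in m.
Only numpy, scipy, OpenCV 4.12 (cv2) and the standard library are available. Lean on these libraries where they do the work, as an engineer would, in place of code of your own. Each camera call takes 0.05 s, during which the arm holds its last target.

## Working session

There is one attempt and no reset: what is moved stays moved. The work goes in short steps, Python scripts to look and compute and a tool call to move; the robot and the scene stay as the last step left them, time stands still between calls to the robot, and variables do not carry over. Pictures are saved under pics/ and viewed, and the job is handed in when it is done.

Besides the shell and the picture viewer there is one more tool, called after ">>>" by a JSON object that holds its "name" and its "arguments". jog_arm: Moves the arm, as the interface text tells. Its arguments: {"type":"object","properties":{"increments":{"type":"array","items":{"type":"array"}},"claw":{"type":"number"},"force":{"type":"number"}},"required":["increments"]}

```bash
mkdir -p pics
cat > h.py <<'E'
import numpy as np, cv2
from plant import bot
from scipy.spatial.transform import Rotation as R
def rot(q): return R.from_quat([q[1],q[2],q[3],q[0]]).as_matrix()
E
python3 - <<'E'
from h import *
s=bot.read_state(); print({k:np.round(v,4).tolist() for k,v in s.items()})
for n in ["side","top","wrist"]:
    print(n,bot.camera_model(n))
    cv2.imwrite(f"pics/{n}0.png",bot.grab_frame(n))
E
```

```text
{'time_s': 0.0, 'q': [1.2308, 0.4119, -0.0127, 1.5971, 0.0056, 1.1343, -0.0822], 'qvel': [-0.0024, -0.0014, -0.001, -0.0002, 0.0005, 0.0002, -0.0012], 'joint_torque': [0.0011, -60.0618, 0.6826, -29.9407, 0.0138, 0.0107, 0.0], 'position': [0.1676, -0.6016, 0.2304], 'ee_rot': [-0.0008, 0.9908, 0.1355, -0.0002], 'contact_force': [-0.9035, -0.8075, 0.1037], 'torque': [-0.0741, 0.0228, -0.0023], 'finger_gap': 0.0854}
side {'fov_y': 54.22589418271715, 'cx': 276.3028628075638, 'cy': 215.27454235518735, 'xyz': array([ 0.38267568, -0.68959338,  0.80481488]), 'orientation': array([-0.38783663,  0.91556464, -0.09343508,  0.05093161])}
top {'fov_y': 48.2578311217654, 'cx': 275.41363656896937, 'cy': 210.12605418726406, 'xyz': array([0.34973128, 0.05936173, 1.27581609]), 'orientation': array([-0.05319142,  0.71373058, -0.69525621,  0.06616751])}
wrist {'fov_y': 60.391164046455124, 'cx': 284.37381428400505, 'cy': 207.46638702200514, 'mount': array([[-2.05307450e-05, -9.64602755e-01, -2.63707272e-01,
         6.57852909e-02],
       [ 9.99999999e-01, -2.64984318e-05,  1.90731006e-05,
        -3.44719284e-04],
       [-2.53857945e-05, -2.63707271e-01,  9.64602755e-01,
        -1.42819065e-01],
       [ 0.00000000e+00,  0.00000000e+00,  0.00000000e+00,
         1.00000000e+00]])}
```

View pics/side0.png

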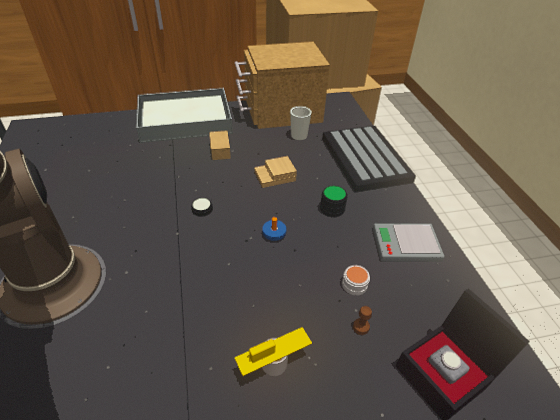

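View pics/top0.png

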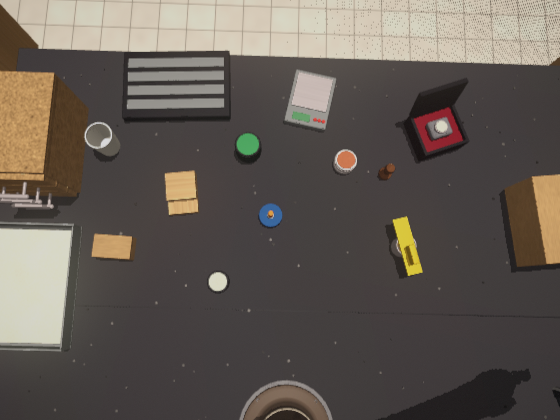

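View pics/wrist0.png

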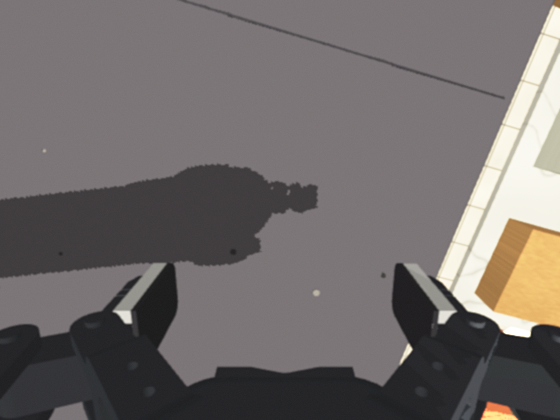

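```bash
cat >> h.py <<'E'
def cam(n, st=None):
    m=bot.camera_model(n); f=210/np.tan(np.radians(m["fov_y"]/2))
    if n=="wrist":
        M=m["mount"]; Rt=rot(st["ee_rot"]); Rw=Rt@M[:3,:3]; p=np.array(st["position"])+Rt@M[:3,3]
    else: Rw=rot(m["orientation"]); p=np.array(m["xyz"])
    return f,m["cx"],m["cy"],Rw,p
def proj(c,P):
    f,cx,cy,Rw,p=c; v=(np.atleast_2d(P)-p)@Rw
    return np.c_[cx+f*v[:,0]/v[:,2],cy+f*v[:,1]/v[:,2],v[:,2]]
def ray(c,uv):
    f,cx,cy,Rw,p=c; uv=np.atleast_2d(uv).astype(float)
    d=np.c_[(uv[:,0]-cx)/f,(uv[:,1]-cy)/f,np.ones(len(uv))]@Rw.T
    return p,d/np.linalg.norm(d,axis=1)[:,None]
def onplane(c,uv,z):
    p,d=ray(c,uv); return p+d*((z-p[2])/d[:,2])[:,None]
def tri(c1,u1,c2,u2):
    A=np.zeros((3,3));b=np.zeros(3);rs=[]
    for c,u in((c1,u1),(c2,u2)):
        p,d=ray(c,u);d=d[0];P=np.eye(3)-np.outer(d,d);A+=P;b+=P@p;rs.append((p,d))
    x=np.linalg.solve(A,b); return x,[np.linalg.norm(np.cross(x-p,d)) for p,d in rs]
E
python3 - <<'E'
from h import *
for n in ["side","top"]:
    c=cam(n); print(n,c[0],c[3].round(2).tolist())
    print(proj(c,[[0,0,0],[0.168,-.602,.231],[0.168,-.602,0.],[.5,0,0],[.5,.3,0],[.5,-.3,0]]).round(2).tolist())
T,S=cam("top"),cam("side")
for nm,a,b,z in (("blue",(271,215),(275,231),.03),("post",(271,214),(274,219),.058),("green",(248,145),(334,194),.06),("white",(218,282),(202,205),.02),("stamp",(390,168),(366,312),.074),("red",(346,160),(357,276),.04)):
    print(nm,tri(T,a,S,b), onplane(T,a,z),onplane(S,b,z))
E
```

```text
side 410.1474150502798 [[0.98, -0.13, 0.17], [-0.21, -0.68, 0.7], [0.02, -0.72, -0.69]]
[[51.6, 282.14, 0.98], [43.97, 584.31, 0.42], [104.34, 599.76, 0.58], [258.02, 251.49, 1.06], [240.66, 179.52, 1.27], [283.96, 359.0, 0.85]]
top 468.8259656596898 [[0.02, -0.99, 0.17], [-1.0, -0.03, -0.02], [0.02, -0.17, -0.99]]
[[285.04, 429.21, 1.2], [570.31, 383.2, 1.01], [514.26, 366.06, 1.24], [288.88, 234.89, 1.28], [179.01, 231.95, 1.28], [397.93, 237.81, 1.29]]
blue (array([0.55348577, 0.05035536, 0.01379215]), [np.float64(0.0018917427691067582), np.float64(0.001891742769106705)]) [[0.54898135 0.0505872  0.03      ]] [[0.55187605 0.03535481 0.03      ]]
post (array([0.54948614, 0.05070124, 0.05898636]), [np.float64(0.0024523048777783285), np.float64(0.0024523048777783567)]) [[0.54716681 0.05085386 0.058     ]] [[0.55221479 0.05191374 0.058     ]]
green (array([0.73547653, 0.11758006, 0.05759989]), [np.float64(0.001469471998070564), np.float64(0.0014694719980705288)]) [[0.73319515 0.11765825 0.06      ]] [[0.7359306  0.11523522 0.06      ]]
white (array([0.37046036, 0.18618699, 0.01717715]), [np.float64(0.0029185628108187524), np.float64(0.0029185628108186375)]) [[0.36750253 0.18582294 0.02      ]] [[0.37341031 0.18317695 0.02      ]]
stamp (array([ 0.68106476, -0.26440058,  0.06502462]), [np.float64(0.0015480412685856242), np.float64(0.0015480412685856834)]) [[ 0.67703515 -0.26164945  0.074     ]] [[ 0.67907108 -0.26952658  0.074     ]]
red (array([ 0.70770235, -0.15113837,  0.03655115]), [np.float64(0.0014448962966268299), np.float64(0.0014448962966267986)]) [[ 0.70522398 -0.15026552  0.04      ]] [[ 0.7077815  -0.15347068  0.04      ]]
```

Run:
```python
from h import *
t=cv2.imread("pics/top0.png"); s=cv2.imread("pics/side0.png")
def crop(im,x,y,w,h,k): return cv2.resize(im[y:y+h,x:x+w],None,fx=k,fy=k,interpolation=cv2.INTER_CUBIC)
a=np.hstack([crop(t,370,205,65,80,6),crop(t,150,160,65,80,6)]); cv2.imwrite("pics/c_top.png",a)
b=np.hstack([crop(s,225,320,100,70,4),crop(s,240,145,90,70,4)]); cv2.imwrite("pics/c_side.png",b)
T,S=cam("top"),cam("side")
for im,c,n in((t,T,"top"),(s,S,"side")):
    hsv=cv2.cvtColor(im,cv2.COLOR_BGR2HSV)
    m=cv2.inRange(hsv,(22,180,60),(35,255,255)); k,l,st,ce=cv2.connectedComponentsWithStats(m)
    i=1+st[1:,4].argmax(); mm=(l==i).astype(np.uint8)
    ct=max(cv2.findContours(mm,0,2)[0],key=cv2.contourArea)
    box=cv2.boxPoints(cv2.minAreaRect(ct)); print(n,st[i],box.tolist())
    ap=cv2.approxPolyDP(ct,3,True)[:,0]; print(ap.tolist(), onplane(c,ap,.06).round(4).tolist())
```

```text
top [393 217  29  59 791] [[391.3853454589844, 220.71018981933594], [405.9490661621094, 216.42674255371094], [422.1114807128906, 271.37896728515625], [407.5477600097656, 275.66241455078125]]
[[404, 217], [393, 223], [408, 275], [421, 269]] [[0.5486, -0.3003, 0.06], [0.5318, -0.2708, 0.06], [0.397, -0.3074, 0.06], [0.4133, -0.3416, 0.06]]
side [ 235  327   77   49 1574] [[232.8195037841797, 355.7756042480469], [302.8926696777344, 323.4341125488281], [312.229248046875, 343.6633605957031], [242.15609741210938, 376.0048522949219]]
[[303, 328], [235, 357], [242, 375], [311, 343]] [[0.5443, -0.2717, 0.06], [0.3999, -0.3062, 0.06], [0.4077, -0.344, 0.06], [0.5513, -0.3071, 0.06]]
```

View pics/c_top.png

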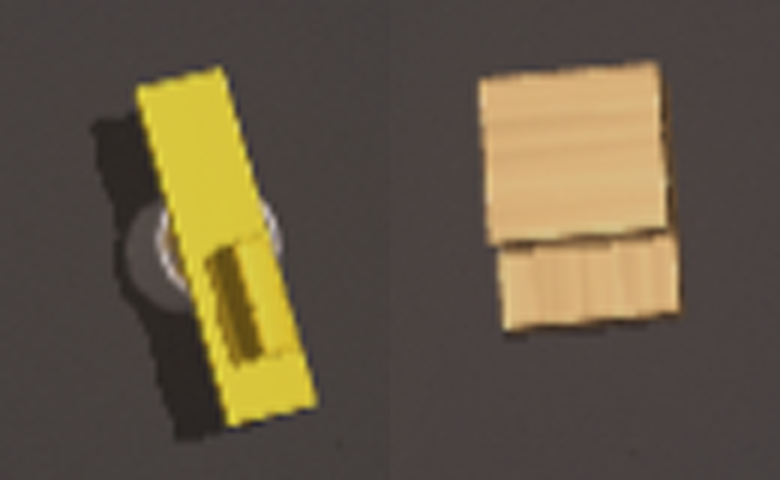

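View pics/c_side.png

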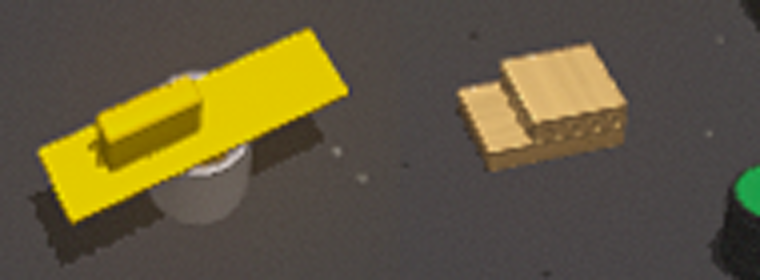

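Run:
```python
from h import *
T,S=cam("top"),cam("side")
def pad(c,f,r):
    f,r=onplane(c,[f,r],.06)[:,:2]; d=f-r; print("len",np.linalg.norm(d)*1e3,"yaw",np.degrees(np.arctan2(d[1],d[0])),"grip",(f+r)/2-d/np.linalg.norm(d)*.025,"ctr",(f+r)/2)
pad(T,(398.67,218.57),(414.83,273.52)); pad(S,(307.56,333.55),(237.49,365.89))
def hold(c,back,mouth,front):
    b=onplane(c,back,.04)[:,:2]; m=onplane(c,mouth,.04)[:,:2]; f=onplane(c,front,.02)[:,:2]
    print(b.round(4).tolist(),m.round(4).tolist(),f.round(4).tolist())
    bm,mm,fm=b.mean(0),m.mean(0),f.mean(0); d=bm-fm; print("len",np.linalg.norm(d),np.linalg.norm(bm-mm),"w",[np.linalg.norm(x[0]-x[1]) for x in(b,m,f)],"yaw",np.degrees(np.arctan2(d[1],d[0])),[np.degrees(np.arctan2(x[0,1]-x[1,1],x[0,0]-x[1,0]))-90 for x in(b,m,f)],"ctr",(bm+fm)/2, "mouth",mm)
g=lambda L:[((x-390)/6+150-.4,y/6+160-.4) for x,y in L]
hold(T,g([(480,77),(657,63)]),g([(490,243),(668,228)]),g([(505,330),(680,313)]))
g=lambda L:[((x-400)/4+240-.4,y/4+145-.4) for x,y in L]
hold(S,g([(592,45),(627,103)]),g([(502,63),(532,125)]),g([(458,92),(490,152)]))
# blue lid ellipse & post
for n,c in(("top",T),("side",S)):
    im=cv2.imread(f"pics/{n}0.png"); hsv=cv2.cvtColor(im,cv2.COLOR_BGR2HSV)
    for nm,lo,hi in(("blue",(100,150,40),(125,255,255)),("orange",(5,180,120),(18,255,255)),):
        m=cv2.inRange(hsv,lo,hi); m[:, :200]=0;m[:,330:]=0;m[:190]=0;m[260:]=0
        ys,xs=np.nonzero(m); print(n,nm,len(xs),xs.min(),xs.max(),ys.min(),ys.max(),xs.mean(),ys.mean())
```

```text
len 148.04788683152216 yaw 15.34394860423737 grip [ 0.44850464 -0.31226865] ctr [ 0.47261351 -0.30565333]
len 153.16201553285072 yaw 14.809849025552325 grip [ 0.45187883 -0.31165219] ctr [ 0.47604832 -0.30526189]
[[0.6557, 0.3407], [0.6645, 0.2617]] [[0.5799, 0.3314], [0.589, 0.2528]] [[0.544, 0.3265], [0.554, 0.2485]]
len 0.11195765633677987 0.07621000639396082 w [np.float64(0.07943678295546679), np.float64(0.07911509746303638), np.float64(0.0787115864245808)] yaw 7.031158515841571 [np.float64(6.38743891074823), np.float64(6.570269673134121), np.float64(7.2549105578836475)] ctr [0.60453815 0.29435299] mouth [0.5844335 0.2920866]
[[0.6575, 0.3407], [0.6665, 0.2632]] [[0.583, 0.3303], [0.5902, 0.2503]] [[0.5471, 0.3261], [0.558, 0.249]]
len 0.11040956202070668 0.0763325122788032 w [np.float64(0.07806899099146564), np.float64(0.08032711552902101), np.float64(0.07781650119194485)] yaw 7.48590961541612 [np.float64(6.608231823241695), np.float64(5.135276306671386), np.float64(8.023280540973502)] ctr [0.60729354 0.29473654] mouth [0.58657933 0.29034518]
top blue 347 259 281 204 226 270.2334293948127 215.27953890489914
top orange 3 269 271 215 215 270.0 215.0
side blue 273 263 285 221 239 274.17216117216117 230.1978021978022
side orange 40 272 276 217 229 274.05 222.675
```

>>> {"name": "jog_arm", "arguments": {"increments": [[[3.5,-2.03,0],0],[[3.5,-2.03,0],0],[[3.5,-2.03,0],0],[[3.5,-2.03,0],0],[[3.5,-2.03,0],0]], "claw": 1, "force": 40}}

```text
time_s: 0.65
position: [0.3099, -0.4559, 0.2312]
ee_rot: [-0.0, 0.991, 0.135, -0.0]
contact_force: [0.8, 0.1, -0.2]
finger_gap: 0.0856
```

>>> {"name": "jog_arm", "arguments": {"increments": [[[3.5,-2.03,0],0],[[3.5,-2.03,0],0],[[3.5,-2.03,0],0],[[3.5,-2.03,0],0],[[3.5,-2.03,0],0]]}}

```text
time_s: 1.15
position: [0.4512, -0.3112, 0.2312]
ee_rot: [-0.0, 0.991, 0.135, -0.0]
contact_force: [1.5, -0.7, 0.1]
finger_gap: 0.0857
```

>>> {"name": "jog_arm", "arguments": {"increments": [[[0,0,0],0],[[0,0,0],0]]}}

```text
time_s: 1.35
position: [0.4508, -0.3116, 0.231]
ee_rot: [-0.0, 0.991, 0.137, -0.0]
contact_force: [-0.2, -0.2, -0.3]
finger_gap: 0.0854
```

Run:
```python
from h import *
s=bot.read_state(); im=bot.grab_frame("wrist"); cv2.imwrite("pics/w1.png",im); np.save("w1.npy",s,allow_pickle=True)
print(s["time_s"],s["position"],s["ee_rot"],s["contact_force"])
```

```text
1.35 [ 0.45084667 -0.31163452  0.23097233] [-2.02537457e-04  9.90606433e-01  1.36743476e-01 -2.74231091e-04] [-0.22041959 -0.19358434 -0.30929913]
```

View pics/w1.png

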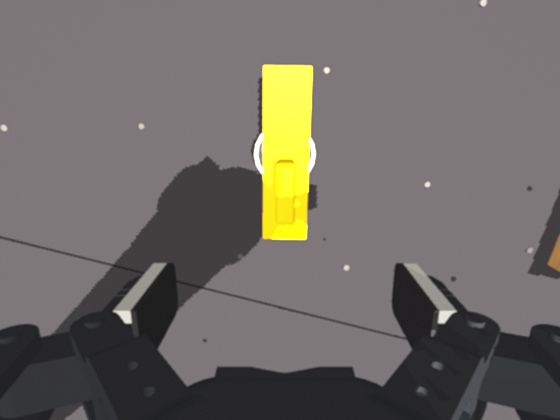

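Run:
```python
from h import *
s=np.load("w1.npy",allow_pickle=True).item(); c=cam("wrist",s)
p=onplane(c,[(263.5,66),(312,66),(263.5,238.5),(307,238.5)],.06); print(p.round(4))
f,r=p[:2,:2].mean(0),p[2:,:2].mean(0); d=f-r; print(np.linalg.norm(d),np.degrees(np.arctan2(d[1],d[0])),"grip",f-d/np.linalg.norm(d)*.1)
# tin rim outer ends
print("tin",onplane(c,[(255,154),(316,154)],.055), onplane(c,[(255,154),(316,154)],.055).mean(0))
print("tool yaw",2*np.degrees(np.arctan2(s['ee_rot'][2],s['ee_rot'][1])))
Rt=rot(s["ee_rot"]); print("delta tool", Rt.T@(np.r_[f-d/np.linalg.norm(d)*.1,.065]-s["position"]))
im=cv2.imread("pics/w1.png"); cv2.imwrite("pics/w1c.png",cv2.resize(im[50:260,200:370],None,fx=3.5,fy=2.8))
```

```text
[[ 0.5417 -0.268   0.06  ]
 [ 0.5524 -0.306   0.06  ]
 [ 0.3976 -0.3062  0.06  ]
 [ 0.4085 -0.3448  0.06  ]]
0.1491198156950807 14.972460642428556 grip [ 0.45047453 -0.31280673]
tin [[ 0.47003904 -0.278938    0.055     ]
 [ 0.48458529 -0.33061588  0.055     ]] [ 0.47731216 -0.30477694  0.055     ]
tool yaw 15.718898430707085
delta tool [-0.00059482  0.0011066   0.16597213]
```

View pics/w1c.png

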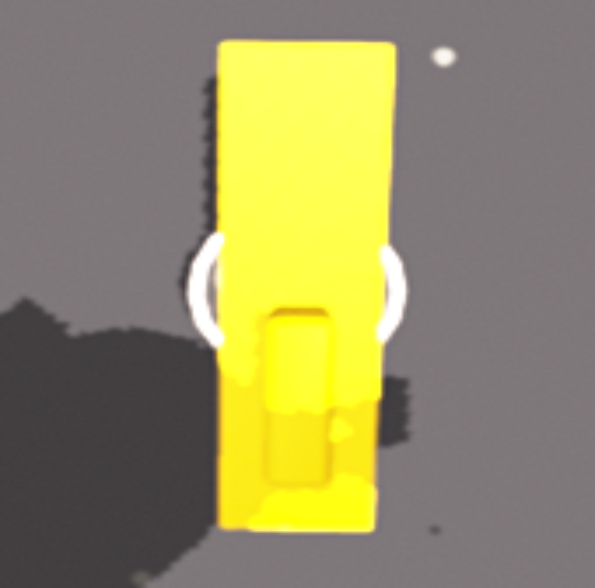

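>>> {"name": "jog_arm", "arguments": {"increments": [[[-0.05,0.1,4],0.7],[[0,0,4],0],[[0,0,4],0],[[0,0,3],0],[[0,0,1.5],0]]}}

```text
time_s: 1.9
position: [0.4473, -0.3144, 0.0634]
ee_rot: [-0.001, 0.992, 0.128, -0.002]
contact_force: [-0.0, 0.2, 0.4]
finger_gap: 0.0855
```

>>> {"name": "jog_arm", "arguments": {"increments": [[[0,0,0],0],[[0,0,0],0],[[0,0,0],0],[[0,0,0],0],[[0,0,0],0]], "claw": -1, "force": 45}}

```text
time_s: 2.4
position: [0.4507, -0.314, 0.0675]
ee_rot: [0.001, 0.992, 0.129, 0.001]
contact_force: [-0.4, 0.3, 6.3]
finger_gap: 0.0153
```

>>> {"name": "jog_arm", "arguments": {"increments": [[[0,0,0],0],[[0,0,0],0],[[0,0,0],0],[[0,0,0],0]]}}

```text
time_s: 2.8
position: [0.4507, -0.3141, 0.0675]
ee_rot: [0.001, 0.992, 0.129, 0.001]
contact_force: [-1.2, -0.2, 6.5]
finger_gap: 0.0154
```

>>> {"name": "jog_arm", "arguments": {"increments": [[[0,0,-0.5],0],[[0,0,-1],0],[[0,0,-2],0],[[0,0,-4],0],[[0,0,-4],0]]}}

```text
time_s: 3.3
position: [0.4497, -0.3132, 0.1827]
ee_rot: [-0.0, 0.992, 0.13, -0.0]
contact_force: [1.3, -0.0, -0.8]
finger_gap: 0.0153
```

>>> {"name": "jog_arm", "arguments": {"increments": [[[0,0,0],0],[[0,0,0],0]]}}

```text
time_s: 3.5
position: [0.4506, -0.314, 0.1828]
ee_rot: [0.001, 0.992, 0.129, 0.001]
contact_force: [-0.5, 0.7, -0.9]
finger_gap: 0.0158
```

Run:
```python
from h import *
s=bot.read_state(); im=bot.grab_frame("wrist"); im2=bot.grab_frame("side"); cv2.imwrite("pics/w2.png",np.vstack([im[:300],im2[230:]]));np.save("w2.npy",s,allow_pickle=True);cv2.imwrite("pics/w2f.png",im)
print(s["time_s"],s["position"],s["ee_rot"],s["contact_force"],s["finger_gap"])
```

```text
3.5 [ 0.45064115 -0.313975    0.18284001] [9.66002441e-04 9.91592832e-01 1.29389660e-01 1.01871716e-03] [-0.52358733  0.65852327 -0.94183206] 0.015816493578728687
```

View pics/w2.png

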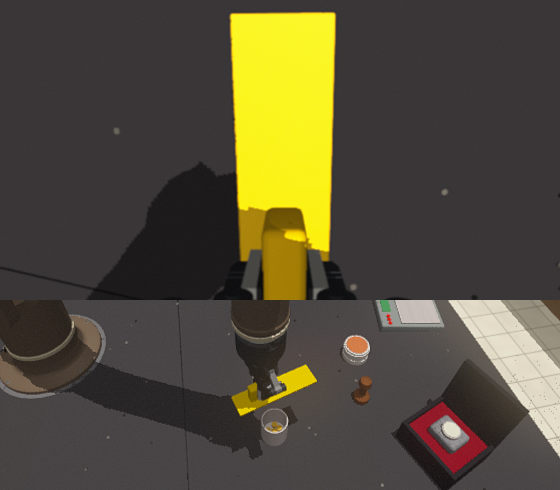

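Run:
```python
from h import *
im=cv2.imread("pics/w2f.png"); m=bot.camera_model("wrist"); f=210/np.tan(np.radians(m["fov_y"]/2)); M=m["mount"]
g=im[:,:,2].astype(float); 
def cross(a,lo,hi):
    # subpixel crossings at mid level
    t=150; out=[]
    for i in range(lo,hi):
        if (a[i]-t)*(a[i+1]-t)<0: out.append(i+(t-a[i])/(a[i+1]-a[i]))
    return out
for r in range(20,200,15):
    x=cross(g[r],200,370); w=x[-1]-x[0]; d=f*.040/w
    p=M[:3,:3]@(d*np.array([((x[0]+x[-1])/2-m["cx"])/f,(r-m["cy"])/f,1]))+M[:3,3]; print(r,np.round(x,2),(p*1e3).round(1))
print("tip row",[cross(g[:,c],0,60) for c in(250,284,320)])
```

```text
20 [230.04 335.18] [98.4 -1.   8.4]
35 [229.96 334.99] [92.9 -1.1  7.1]
50 [230.7  334.47] [87.6 -1.   7.4]
65 [231.55 334.08] [82.3 -0.9  7.7]
80 [232.2  333.82] [76.7 -0.9  7.4]
95 [232.71 333.13] [71.1 -0.9  7.6]
110 [233.35 332.99] [65.3 -0.8  7.2]
125 [234.02 332.45] [59.4 -0.8  7.5]
140 [235.12 332.05] [53.4 -0.7  8.2]
155 [235.27 331.77] [47.3 -0.7  7.2]
170 [235.75 331.1 ] [41.  -0.7  7.4]
185 [236.7] [nan nan inf]
tip row [[np.float64(12.640776699029127)], [np.float64(12.287128712871286)], [np.float64(11.75)]]<stdin>:11: RuntimeWarning: divide by zero encountered in scalar divide
<stdin>:12: RuntimeWarning: invalid value encountered in matmul
```

>>> {"name": "jog_arm", "arguments": {"increments": [[[0.985,-3.8,0],0],[[0.985,-3.8,0],0],[[0.985,-3.8,0],0],[[0.985,-3.8,0],0],[[0.985,-3.8,0],0]]}}

```text
time_s: 4.1
position: [0.4479, -0.1157, 0.18]
ee_rot: [-0.0, 0.992, 0.129, -0.001]
contact_force: [0.9, 0.8, -0.8]
finger_gap: 0.0152
```

>>> {"name": "jog_arm", "arguments": {"increments": [[[0.985,-3.8,0],0],[[0.985,-3.8,0],0],[[0.985,-3.8,0],0],[[0.985,-3.8,0],0],[[0.985,-3.8,0],0]]}}

```text
time_s: 4.6
position: [0.4468, 0.0802, 0.1802]
ee_rot: [-0.0, 0.992, 0.129, -0.001]
contact_force: [0.4, 0.5, -1.2]
finger_gap: 0.0152
```

>>> {"name": "jog_arm", "arguments": {"increments": [[[0.985,-3.8,0],0],[[0.985,-3.8,0],0],[[0.985,-3.8,0],0],[[0.985,-3.8,0],0],[[0.985,-3.8,0],0]]}}

```text
time_s: 5.1
position: [0.4458, 0.2762, 0.1799]
ee_rot: [0.0, 0.992, 0.129, -0.001]
contact_force: [1.3, 0.4, -0.8]
finger_gap: 0.0152
```

>>> {"name": "jog_arm", "arguments": {"increments": [[[0,0,0],4],[[0,0,0],4],[[0,0,0],0],[[0,0,0],0]]}}

```text
time_s: 5.5
position: [0.4462, 0.2748, 0.1803]
ee_rot: [0.0, 0.998, 0.061, -0.001]
contact_force: [0.2, 0.6, -0.7]
finger_gap: 0.0151
```

Run:
```python
from h import *
s=bot.read_state(); im=bot.grab_frame("wrist"); cv2.imwrite("pics/w3.png",im);np.save("w3.npy",s,allow_pickle=True)
print(s["time_s"],s["position"],s["ee_rot"],s["contact_force"],s["finger_gap"])
```

```text
5.5 [0.4461944  0.27475661 0.18031342] [ 4.34458615e-04  9.98140870e-01  6.09413051e-02 -8.78352277e-04] [ 0.24065462  0.62455925 -0.72855293] 0.015088898275104866
```

View pics/w3.png

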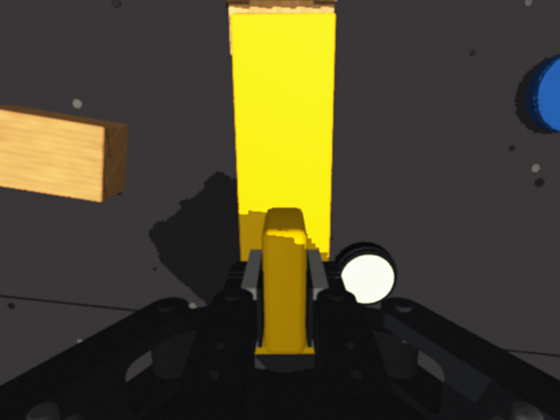

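>>> {"name": "jog_arm", "arguments": {"increments": [[[2,2.5,-2],0],[[2,2.5,-2],0],[[2,2.5,-2],0],[[2,2.5,-1],0],[[0,0,0],0]]}}

```text
time_s: 6.05
position: [0.542, 0.1806, 0.2524]
ee_rot: [0.001, 0.998, 0.057, 0.002]
contact_force: [-0.1, -0.2, -0.7]
finger_gap: 0.0153
```

>>> {"name": "jog_arm", "arguments": {"increments": [[[0,0,0],0],[[0,0,0],0]]}}

```text
time_s: 6.25
position: [0.5371, 0.186, 0.2507]
ee_rot: [-0.0, 0.998, 0.061, -0.001]
contact_force: [0.8, 0.0, -0.6]
finger_gap: 0.0154
```

Run:
```python
from h import *
s=bot.read_state(); im=bot.grab_frame("wrist"); cv2.imwrite("pics/w4.png",im);np.save("w4.npy",s,allow_pickle=True)
print(s["time_s"],s["position"],s["ee_rot"],s["contact_force"],s["finger_gap"])
```

```text
6.25 [0.53712636 0.18601599 0.25071577] [-1.00385815e-04  9.98158157e-01  6.06618565e-02 -6.49804517e-04] [ 0.75413747  0.00563034 -0.59524415] 0.015424538273443597
```

View pics/w4.png

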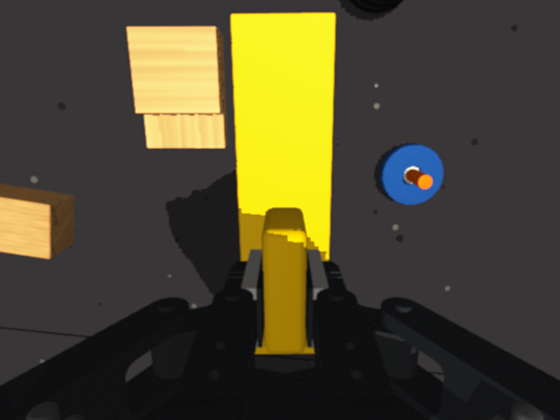

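Run:
```python
from h import *
im=cv2.imread("pics/w4.png"); cv2.imwrite("pics/w4c.png",cv2.resize(im[15:160,115:240],None,fx=4,fy=4,interpolation=cv2.INTER_CUBIC))
```

```text
(no output)
```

View pics/w4c.png

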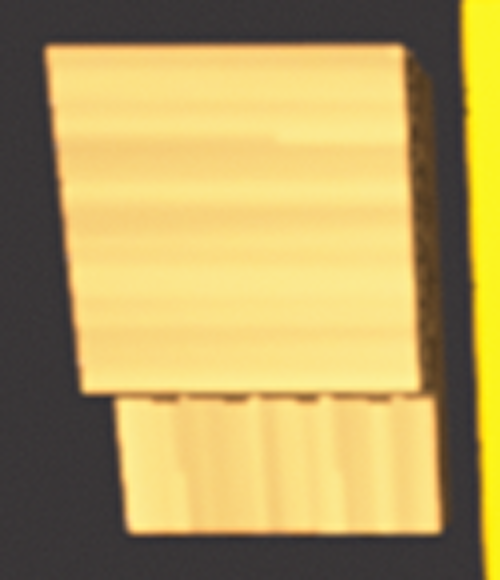

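Run:
```python
from h import *
s=np.load("w4.npy",allow_pickle=True).item(); c=cam("wrist",s)
g=lambda L:[(x/4+115-.4,y/4+15-.4) for x,y in L]
b=onplane(c,g([(45,45),(404,45)]),.04)[:,:2];m=onplane(c,g([(82,393),(420,391)]),.04)[:,:2];f=onplane(c,g([(128,533),(442,533)]),.02)[:,:2]
bm,mm,fm=b.mean(0),m.mean(0),f.mean(0); d=bm-fm
print("len",np.linalg.norm(d),np.linalg.norm(bm-mm),"w",[np.linalg.norm(x[0]-x[1]) for x in(b,m,f)],"yaw",np.degrees(np.arctan2(d[1],d[0])),[np.degrees(np.arctan2(x[0,1]-x[1,1],x[0,0]-x[1,0]))-90 for x in(b,m,f)],"ctr",(bm+fm)/2,"mouth",mm,"side yaws",[np.degrees(np.arctan2(*(b[i]-m[i])[::-1])) for i in (0,1)])
print("tool yaw",2*np.degrees(np.arctan2(s['ee_rot'][2],s['ee_rot'][1])))
e=d/np.linalg.norm(d); C=(bm+fm)/2; 
for yaw in (6.9,):
    e=np.array([np.cos(np.radians(yaw)),np.sin(np.radians(yaw))]); n=np.array([-e[1],e[0]])
    print("lat of mouth vs ctr",(mm-C)@n,(mm-C)@e)
# lid: blue ellipse, post
im=cv2.imread("pics/w4.png");hsv=cv2.cvtColor(im,cv2.COLOR_BGR2HSV); k=cv2.inRange(hsv,(100,150,60),(125,255,255));ct=max(cv2.findContours(k,0,2)[0],key=cv2.contourArea);el=cv2.fitEllipse(ct);print(el,onplane(c,[el[0]],.024))
```

```text
len 0.11010192177540222 0.07487662835218177 w [np.float64(0.08010015367266961), np.float64(0.08009750813408197), np.float64(0.08060068748606228)] yaw 7.090873106480433 [np.float64(6.9507711039221505), np.float64(7.282321605016193), np.float64(6.956284853946002)] ctr [0.60606215 0.29673276] mouth [0.58636894 0.29444088] side yaws [np.float64(6.972468779791959), np.float64(6.969543496651462)]
tool yaw 6.955608610698704
lat of mouth vs ctr 9.059464245179115e-05 -0.01982591543496968
((411.505859375, 173.76808166503906), (59.0434455871582, 63.353126525878906), 56.42521667480469) [[0.5536197  0.05574124 0.024     ]]
```

>>> {"name": "jog_arm", "arguments": {"increments": [[[-1.95,-2.5,2],0],[[-1.95,-2.5,2],0],[[-1.95,-2.5,2],0],[[-1.95,-2.53,2],0],[[0,0,3],0]]}}

```text
time_s: 6.8
position: [0.4448, 0.281, 0.1418]
ee_rot: [-0.002, 0.998, 0.064, 0.0]
contact_force: [1.0, 0.5, 0.0]
finger_gap: 0.0154
```

>>> {"name": "jog_arm", "arguments": {"increments": [[[0,0,3],0],[[0,0,3],0],[[0,0,2],0],[[0,0,1.5],0],[[0,0,0],0]]}}

```text
time_s: 7.3
position: [0.4464, 0.2756, 0.0443]
ee_rot: [0.001, 0.998, 0.061, -0.002]
contact_force: [0.5, -0.0, -0.7]
finger_gap: 0.0156
```

>>> {"name": "jog_arm", "arguments": {"increments": [[[0,0,0],0],[[0,0,0],0]]}}

```text
time_s: 7.5
position: [0.4489, 0.2765, 0.0472]
ee_rot: [-0.0, 0.998, 0.06, 0.001]
contact_force: [0.6, -0.2, -0.4]
finger_gap: 0.0153
```

Run:
```python
from h import *
s=bot.read_state(); P=np.array(s["position"]);im=bot.grab_frame("side"); cv2.imwrite("pics/s5.png",cv2.resize(im[120:260,140:340],None,fx=4,fy=4,interpolation=cv2.INTER_CUBIC))
y=np.radians(7);e=np.array([np.cos(y),np.sin(y)]);n=np.array([-e[1],e[0]]);C=np.array([.606,.2963])
print(s["time_s"],P,s["ee_rot"],s["contact_force"],s["finger_gap"],"hx",(P[:2]-C)@e,"hy",(P[:2]-C)@n)
```

```text
7.5 [0.44887039 0.27647378 0.04723621] [-4.08129859e-04  9.98176685e-01  6.03554881e-02  5.95085867e-04] [ 0.64708195 -0.18501033 -0.39398651] 0.015333014846242037 hx -0.15837459582612304 hy -0.0005291547557582144
```

View pics/s5.png

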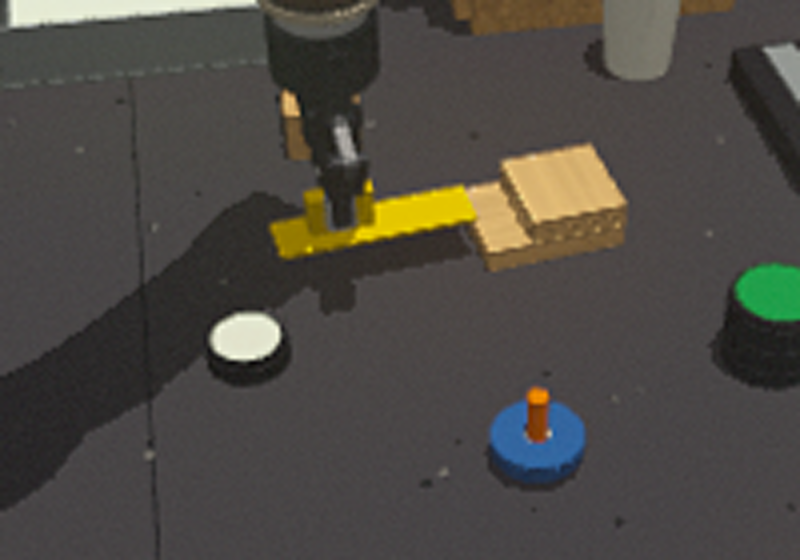

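>>> {"name": "jog_arm", "arguments": {"increments": [[[0,0,1.1],0],[[0,0,0],0],[[0,0,0],0]]}}

```text
time_s: 7.85
position: [0.4484, 0.2755, 0.035]
ee_rot: [0.0, 0.998, 0.06, -0.0]
contact_force: [0.4, -0.1, -0.6]
finger_gap: 0.0151
```

```bash
cat > hs.py <<'E'
from h import *
s=bot.read_state(); P=np.array(s["position"])
y=np.radians(7);e=np.array([np.cos(y),np.sin(y)]);n=np.array([-e[1],e[0]]);C=np.array([.606,.2963])
print(s["time_s"],P.round(4),"F",np.round(s["contact_force"],1),"gap",s["finger_gap"],"yaw",2*np.degrees(np.arctan2(s['ee_rot'][2],s['ee_rot'][1])),"hx",(P[:2]-C)@e,"hy",(P[:2]-C)@n)
E
python3 hs.py
```

```text
7.85 [0.4484 0.2755 0.035 ] F [ 0.4 -0.1 -0.6] gap 0.015111320547224723 yaw 6.87108075281046 hx -0.15894786127277155 hy -0.0014614656854119211
```

>>> {"name": "jog_arm", "arguments": {"increments": [[[2,-0.05,0],0],[[1.5,0,0],0],[[1,0,0],0],[[1,0,0],0],[[0,0,0],0]]}}

```text
time_s: 8.35
position: [0.5043, 0.2828, 0.0352]
ee_rot: [-0.0, 0.998, 0.059, 0.0]
contact_force: [-0.9, -0.1, -0.6]
finger_gap: 0.0155
```

```bash
python3 hs.py
```

```text
8.35 [0.5043 0.2828 0.0352] F [-0.9 -0.1 -0.6] gap 0.015515719074258534 yaw 6.81455186241853 hx -0.10255870303283753 hy -0.0010533237105861532
```

Tip is inside with no contact; continue to just short of home.

>>> {"name": "jog_arm", "arguments": {"increments": [[[1,0,0],0],[[1,0,0],0],[[1,0,0],0],[[1,0,0],0],[[0,0,0],0]]}}

```text
time_s: 8.85
position: [0.5447, 0.2875, 0.0353]
ee_rot: [-0.0, 0.998, 0.059, 0.001]
contact_force: [0.3, -0.4, -0.7]
finger_gap: 0.0151
```

```bash
python3 hs.py
```

```text
8.85 [0.5447 0.2875 0.0353] F [ 0.3 -0.4 -0.7] gap 0.015115688580419662 yaw 6.799398650137456 hx -0.0619621648909186 hy -0.0012754026321004732
```

>>> {"name": "jog_arm", "arguments": {"increments": [[[0,0,0.25],0],[[0.3,0,0],0],[[0.2,0,0],0],[[0.1,0,0],0],[[0,0,0],0]]}}

```text
time_s: 9.35
position: [0.5489, 0.2882, 0.0327]
ee_rot: [0.0, 0.998, 0.06, -0.0]
contact_force: [-0.4, 0.6, 0.1]
finger_gap: 0.015
```

```bash
python3 hs.py
```

```text
9.35 [0.5489 0.2882 0.0327] F [-0.4  0.6  0.1] gap 0.014983700413941804 yaw 6.868548110006199 hx -0.057651852052150156 hy -0.001046282249947784
```

>>> {"name": "jog_arm", "arguments": {"increments": [[[0.1,0,0],0],[[0.1,0,0],0],[[0.1,0,0],0],[[0,0,0],0]]}}

```text
time_s: 9.75
position: [0.5509, 0.2886, 0.0326]
ee_rot: [0.0, 0.998, 0.06, -0.001]
contact_force: [-5.2, -0.8, 2.3]
finger_gap: 0.0154
```

```bash
python3 hs.py
```

```text
9.75 [0.5509 0.2886 0.0326] F [-5.2 -0.8  2.3] gap 0.015356320876637282 yaw 6.88572507668183 hx -0.05563006264041542 hy -0.0009228260352618951
```

>>> {"name": "jog_arm", "arguments": {"increments": [[[0.15,0,0],0],[[0.15,0,0],0],[[0,0,0],0]]}}

```text
time_s: 10.05
position: [0.5509, 0.2886, 0.0325]
ee_rot: [0.001, 0.998, 0.06, -0.003]
contact_force: [-16.2, -3.8, 11.0]
finger_gap: 0.0154
```

```bash
python3 hs.py
```

```text
10.05 [0.5509 0.2886 0.0325] F [-16.2  -3.8  11. ] gap 0.015364083058204397 yaw 6.933579690093184 hx -0.05566632959652833 hy -0.0009110417963118993
```

>>> {"name": "jog_arm", "arguments": {"increments": [[[-0.25,0,-0.1],0],[[0,0,0],0],[[0,0,0],0]]}}

```text
time_s: 10.35
position: [0.5509, 0.2886, 0.0334]
ee_rot: [0.0, 0.998, 0.06, -0.001]
contact_force: [-6.4, -0.4, 1.1]
finger_gap: 0.0149
```

>>> {"name": "jog_arm", "arguments": {"increments": [[[0,0,0],0],[[0,0,0],0],[[0,0,0],0],[[0,0,0],0]], "claw": 0.2}}

```text
time_s: 10.75
position: [0.5529, 0.2887, 0.0339]
ee_rot: [-0.0, 0.998, 0.06, 0.0]
contact_force: [0.4, 0.5, -0.9]
finger_gap: 0.0513
```

>>> {"name": "jog_arm", "arguments": {"increments": [[[0,0,-1],0],[[0,0,-2],0],[[0,0,-4],0],[[-2,0,-4],0],[[-2,0,-4],0]]}}

```text
time_s: 11.25
position: [0.5123, 0.2839, 0.1858]
ee_rot: [-0.0, 0.998, 0.06, 0.0]
contact_force: [-0.2, 0.2, 0.5]
finger_gap: 0.0518
```

>>> {"name": "jog_arm", "arguments": {"increments": [[[0,0,-2],0],[[0,0,0],0],[[0,0,0],0]]}}

```text
time_s: 11.55
position: [0.513, 0.2838, 0.2045]
ee_rot: [-0.0, 0.998, 0.06, 0.001]
contact_force: [0.3, -0.9, -0.4]
finger_gap: 0.051
```

```bash
python3 hs.py
python3 - <<'E'
from h import *
s=bot.read_state(); im=bot.grab_frame("wrist"); cv2.imwrite("pics/w6.png",im);np.save("w6.npy",s,allow_pickle=True)
E
```

```text
11.55 [0.513  0.2838 0.2045] F [ 0.3 -0.9 -0.4] gap 0.05098637399313167 yaw 6.8557813055257215 hx -0.09387706479051276 hy -0.0010620853474977618
```

View pics/w6.png

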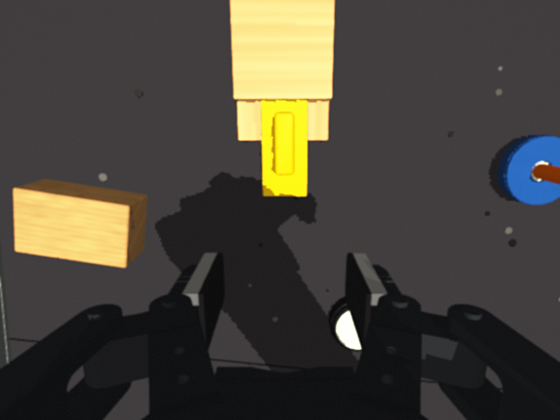

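Run:
```python
from h import *
s=np.load("w6.npy",allow_pickle=True).item(); c=cam("wrist",s)
y=np.radians(7);e=np.array([np.cos(y),np.sin(y)]);n=np.array([-e[1],e[0]]);C=np.array([.606,.2963])
for nm,uv,z in (("rear",(285,195.7),.025),("mouth edge",(283,99.5),.04),("ledge front",(283,140),.02)):
    p=onplane(c,[uv],z)[0,:2]; print(nm,p,(p-C)@e,(p-C)@n)
# lid approach delta
P=np.array(s["position"]);Rt=rot(s["ee_rot"]); print("to lid",Rt.T@(np.array([.5525,.053,.2])-P))
```

```text
rear [0.50218177 0.28215918] -0.10476771773415125 -0.0013831603943399637
mouth edge [0.58560581 0.29389352] -0.02053545511881351 9.688617497832395e-05
ledge front [0.55161649 0.28991943] -0.05475573440182964 0.0002946735768504537
to lid [0.01170652 0.23387622 0.00450594]
```

>>> {"name": "jog_arm", "arguments": {"increments": [[[0.2,4,0],0],[[0.2,4,0],0],[[0.2,4,0],0],[[0.2,4,0],0],[[0.2,4,0],0]]}}

```text
time_s: 12.1
position: [0.546, 0.0846, 0.2022]
ee_rot: [0.0, 0.998, 0.06, -0.001]
contact_force: [-0.5, 0.4, -0.0]
finger_gap: 0.0512
```

>>> {"name": "jog_arm", "arguments": {"increments": [[[0.2,3.4,0],0],[[0,0,0],0],[[0,0,0],0],[[0,0,0],0]]}}

```text
time_s: 12.5
position: [0.552, 0.0543, 0.2029]
ee_rot: [-0.0, 0.998, 0.061, -0.001]
contact_force: [0.8, 0.9, 0.2]
finger_gap: 0.0514
```

Run:
```python
from h import *
s=bot.read_state(); im=bot.grab_frame("wrist"); cv2.imwrite("pics/w7.png",im);np.save("w7.npy",s,allow_pickle=True)
print(s["time_s"],s["position"])
c=cam("wrist",s);hsv=cv2.cvtColor(im,cv2.COLOR_BGR2HSV)
k=cv2.inRange(hsv,(100,150,60),(125,255,255));ct=max(cv2.findContours(k,0,2)[0],key=cv2.contourArea);el=cv2.fitEllipse(cv2.convexHull(ct));print(el,onplane(c,[el[0]],.0225))
k=cv2.inRange(hsv,(3,180,100),(18,255,255));k[:, :200]=0;k[:,400:]=0;k[300:]=0;ct=max(cv2.findContours(k,0,2)[0],key=cv2.contourArea);print(ct[:,0].min(0),ct[:,0].max(0),ct[:,0].tolist())
```

```text
12.5 [0.55202832 0.05426273 0.20292457]
((284.5666198730469, 181.53219604492188), (68.9419937133789, 69.3694076538086), 85.03763580322266) [[0.55357965 0.05464817 0.0225    ]]
[278 177] [290 185] [[284, 177], [283, 178], [282, 178], [279, 181], [279, 184], [278, 185], [279, 184], [280, 184], [282, 182], [287, 182], [288, 183], [289, 183], [290, 184], [290, 181], [289, 180], [289, 179], [288, 179], [287, 178], [286, 178], [285, 177]]
```

View pics/w7.png

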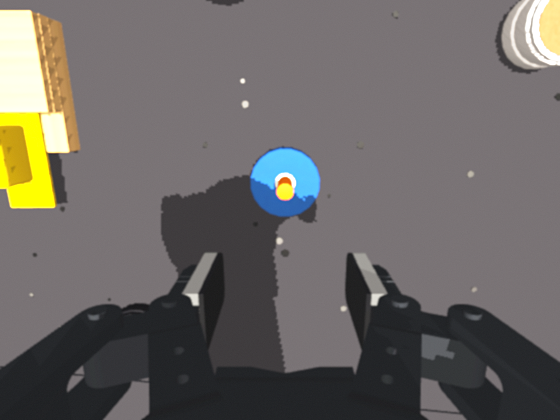

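Run:
```python
from h import *
s=np.load("w7.npy",allow_pickle=True).item(); c=cam("wrist",s)
im=cv2.imread("pics/w7.png");cv2.imwrite("pics/w7c.png",cv2.resize(im[140:225,240:330],None,fx=6,fy=6,interpolation=cv2.INTER_CUBIC))
a=onplane(c,[(285.3,191.5)],.058)[0]; b=onplane(c,[(284.6,181.5)],.024)[0]; print(a,b)
Rt=rot(s["ee_rot"]); 
for p in(a,b): print(Rt.T@(np.r_[p[:2],.028]-s["position"]))
```

```text
[0.55245575 0.05389196 0.058     ] [0.55390948 0.05465729 0.024     ]
[0.00064499 0.00058006 0.17492334]
[ 2.18067327e-03 -3.68112937e-06  1.74921542e-01]
```

View pics/w7c.png

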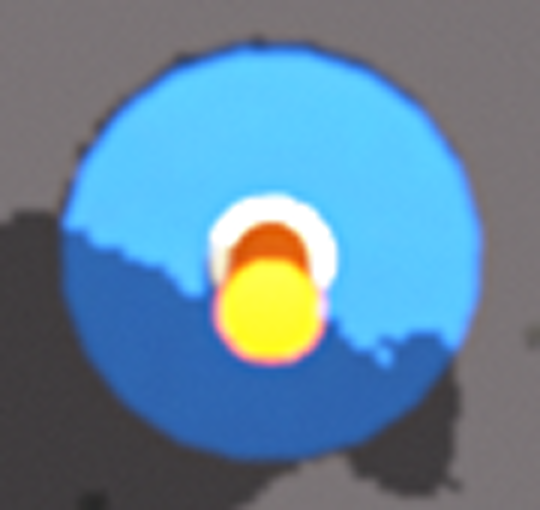

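>>> {"name": "jog_arm", "arguments": {"increments": [[[0.1,0.05,4],0],[[0,0,4],0],[[0,0,4],0],[[0,0,3],0],[[0,0,0],0]]}}

```text
time_s: 13.05
position: [0.5503, 0.0537, 0.0499]
ee_rot: [-0.0, 0.998, 0.061, -0.004]
contact_force: [-0.6, 0.4, -0.3]
finger_gap: 0.0514
```

>>> {"name": "jog_arm", "arguments": {"increments": [[[0,0,1.5],0],[[0,0,0.85],0],[[0,0,0],0],[[0,0,0],0]]}}

```text
time_s: 13.45
position: [0.5541, 0.0528, 0.031]
ee_rot: [0.0, 0.998, 0.06, 0.001]
contact_force: [0.5, 0.9, 0.1]
finger_gap: 0.0513
```

Run:
```python
from h import *
s=bot.read_state(); im=bot.grab_frame("wrist"); cv2.imwrite("pics/w8.png",im);np.save("w8.npy",s,allow_pickle=True)
print(s["time_s"],s["position"],s["contact_force"])
```

```text
13.45 [0.55410713 0.05281552 0.03100165] [0.48894693 0.92139745 0.09001831]
```

View pics/w8.png

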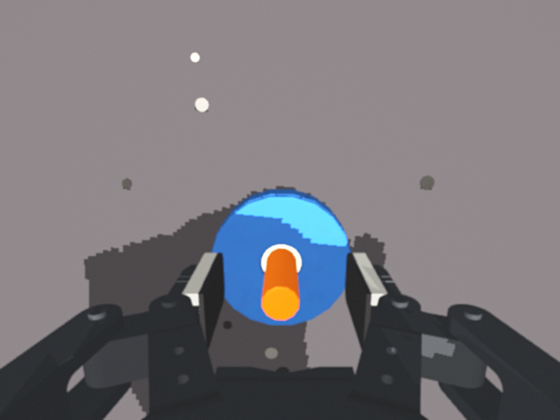

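Run:
```python
from h import *
s=np.load("w8.npy",allow_pickle=True).item(); c=cam("wrist",s); Rt=rot(s["ee_rot"])
a=onplane(c,[(281.3,303.5)],.058)[0]; print(a,Rt.T@(a-s["position"]))
```

```text
[0.55229218 0.05390669 0.058     ] [-0.00164205 -0.0012985  -0.02700025]
```

>>> {"name": "jog_arm", "arguments": {"increments": [[[-0.15,-0.13,0.2],0],[[0,0,0],0],[[0,0,0],0]]}}

```text
time_s: 13.8
position: [0.552, 0.0538, 0.0285]
ee_rot: [0.0, 0.998, 0.06, 0.0]
contact_force: [0.1, 0.0, -0.7]
finger_gap: 0.0515
```

>>> {"name": "jog_arm", "arguments": {"increments": [[[0,0,0],0],[[0,0,0],0],[[0,0,0],0],[[0,0,0],0],[[0,0,0],0]], "claw": -1, "force": 60}}

```text
time_s: 14.3
position: [0.5521, 0.0539, 0.0284]
ee_rot: [-0.0, 0.998, 0.06, 0.0]
contact_force: [-0.6, 0.2, 2.9]
finger_gap: 0.0124
```

>>> {"name": "jog_arm", "arguments": {"increments": [[[0,0,0],0],[[0,0,0],0]]}}

```text
time_s: 14.5
position: [0.5521, 0.0538, 0.0284]
ee_rot: [-0.0, 0.998, 0.06, 0.0]
contact_force: [-0.4, 0.6, 2.8]
finger_gap: 0.0121
```

>>> {"name": "jog_arm", "arguments": {"increments": [[[0,0,-0.5],0],[[0,0,-1],0],[[0,0,-2],0],[[0,0,-3],0],[[0,0,-3.5],0]]}}

```text
time_s: 15.0
position: [0.5511, 0.0536, 0.129]
ee_rot: [-0.0, 0.998, 0.06, -0.001]
contact_force: [-0.1, 0.2, -1.5]
finger_gap: 0.0121
```

>>> {"name": "jog_arm", "arguments": {"increments": [[[0,0,-3.5],0],[[0,0,-2.5],0],[[0,0,0],0],[[0,0,0],0]]}}

```text
time_s: 15.4
position: [0.5519, 0.0536, 0.1888]
ee_rot: [0.0, 0.998, 0.06, 0.001]
contact_force: [-0.8, -0.9, -2.4]
finger_gap: 0.0121
```

Run:
```python
from h import *
s=bot.read_state(); im=bot.grab_frame("wrist"); t=bot.grab_frame("top"); sd=bot.grab_frame("side"); cv2.imwrite("pics/w9.png",im);np.save("w9.npy",s,allow_pickle=True)
cv2.imwrite("pics/t9.png",t);cv2.imwrite("pics/s9.png",sd)
cr=lambda i,x,y,w,h,k:cv2.resize(i[y:y+h,x:x+w],None,fx=k,fy=k,interpolation=cv2.INTER_CUBIC)
cv2.imwrite("pics/c9.png",np.hstack([cr(t,370,210,70,70,5),cr(sd,240,320,70,70,5)]))
print(s["time_s"],s["position"],s["ee_rot"],s["contact_force"],s["finger_gap"])
```

```text
15.4 [0.55191815 0.05357896 0.18877725] [1.53182695e-04 9.98208219e-01 5.98335896e-02 5.18627650e-04] [-0.82859548 -0.88384168 -2.3883809 ] 0.012146857074963376
```

View pics/w9.png

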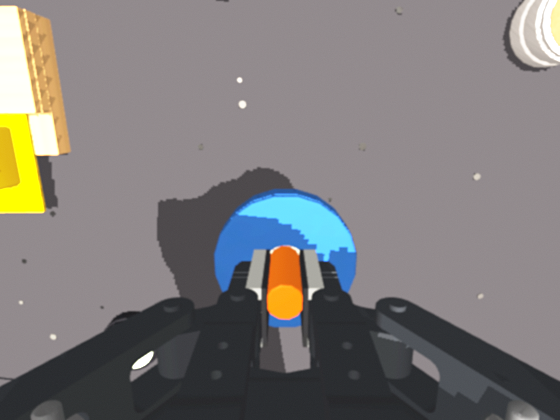

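View pics/c9.png

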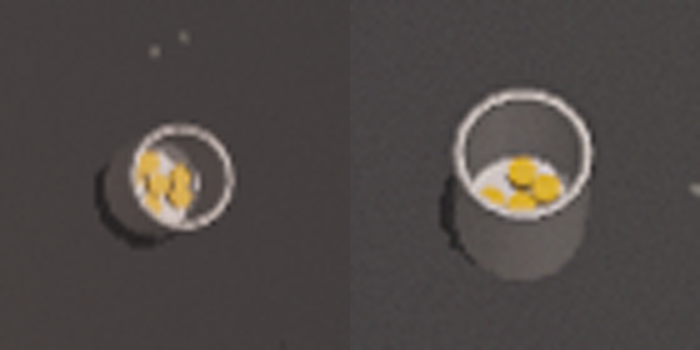

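View pics/s9.png

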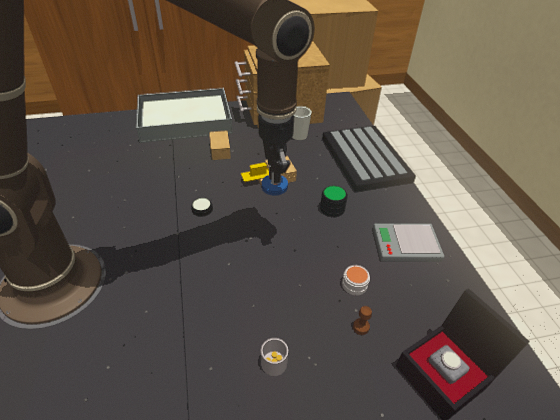

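Run:
```python
from h import *
T,S=cam("top"),cam("side")
print(onplane(T,[(406.4,244.9)],.055),onplane(S,[(274.1,350.1)],.055))
s=np.load("w9.npy",allow_pickle=True).item(); c=cam("wrist",s); Rt=rot(s["ee_rot"]);im=cv2.imread("pics/w9.png");hsv=cv2.cvtColor(im,cv2.COLOR_BGR2HSV)
k=cv2.inRange(hsv,(95,120,60),(128,255,255));ct=max(cv2.findContours(k,0,1)[0],key=cv2.contourArea)[:,0]
ct=ct[(ct[:,1]<265)]; h=cv2.convexHull(ct)[:,0]; 
zt=s["position"][2]-.0284+.024
p=onplane(c,h,zt)[:,:2]; p=p[p[:,0]>s["position"][0]-.01]
A=np.c_[2*p,np.ones(len(p))]; x=np.linalg.lstsq(A,(p**2).sum(1),rcond=None)[0]; r=np.sqrt(x[2]+x[:2]@x[:2]); print("lid ctr",x[:2],r,"res",np.abs(np.linalg.norm(p-x[:2],axis=1)-r).max(),len(p), "rel tool",Rt.T@(np.r_[x[:2],zt]-s["position"]))
a=onplane(c,[(285,303.5)],s["position"][2]-.0284+.058)[0]; print("post top rel",Rt.T@(a-s["position"]))
```

```text
[[ 0.47542089 -0.3064875   0.055     ]] [[ 0.47712684 -0.30472469  0.055     ]]
lid ctr [0.55450954 0.05397395] 0.030712354726780734 res 0.0006357782725779325 28 rel tool [ 2.61554430e-03 -8.42321419e-05  4.40263177e-03]
post top rel [-1.27554002e-04  2.41640575e-05 -2.96001382e-02]
```

>>> {"name": "jog_arm", "arguments": {"increments": [[[-0.7,1.2,0],0],[[-1.5,2.5,0],0],[[-2,3.3,0],0],[[-2,3.3,0],0],[[-2,3.3,0],0]]}}

```text
time_s: 16.05
position: [0.485, -0.0931, 0.1875]
ee_rot: [-0.0, 0.998, 0.06, -0.001]
contact_force: [0.8, -1.2, -1.9]
finger_gap: 0.0121
```

>>> {"name": "jog_arm", "arguments": {"increments": [[[-2,3.3,0],0],[[-2,3.3,0],0],[[-2,3.3,0],0],[[-2,3.3,0],0],[[-2,3.3,0],0]]}}

```text
time_s: 16.55
position: [0.4052, -0.2686, 0.1877]
ee_rot: [-0.0, 0.998, 0.06, -0.001]
contact_force: [0.7, -0.0, -1.1]
finger_gap: 0.0118
```

>>> {"name": "jog_arm", "arguments": {"increments": [[[-1.4,2.5,0],0],[[-1.1,2.1,0],0],[[0,0,0],0],[[0,0,0],0]]}}

```text
time_s: 16.95
position: [0.3868, -0.3158, 0.1876]
ee_rot: [-0.001, 0.998, 0.059, -0.001]
contact_force: [0.7, 0.1, -2.4]
finger_gap: 0.0124
```

Run:
```python
from h import *
s=bot.read_state(); im=bot.grab_frame("wrist"); cv2.imwrite("pics/w10.png",im);np.save("w10.npy",s,allow_pickle=True)
print(s["time_s"],s["position"],s["ee_rot"],s["contact_force"],s["finger_gap"])
```

```text
16.95 [ 0.38678228 -0.31575819  0.18758348] [-5.59907262e-04  9.98257459e-01  5.90034239e-02 -5.72661992e-04] [ 0.69625922  0.06012382 -2.38426004] 0.012363395229883192
```

View pics/w10.png

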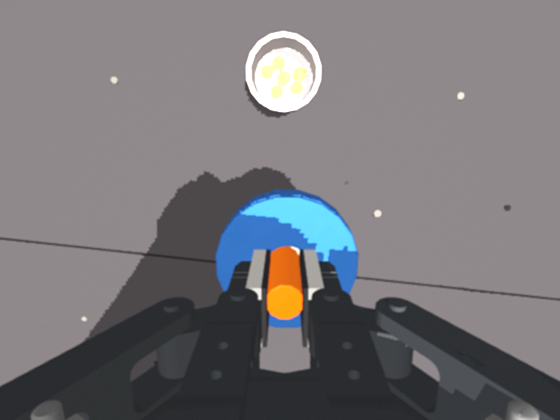

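Run:
```python
from h import *
im=cv2.imread("pics/w10.png");cv2.imwrite("pics/w10c.png",cv2.resize(im[25:120,235:335],None,fx=6,fy=6,interpolation=cv2.INTER_CUBIC))
```

```text
(no output)
```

View pics/w10c.png

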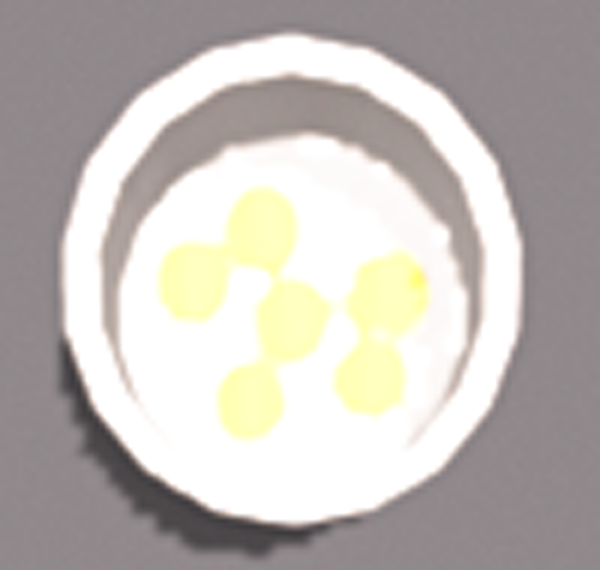

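Run:
```python
from h import *
from scipy.optimize import least_squares
s=np.load("w10.npy",allow_pickle=True).item(); c=cam("wrist",s); Rt=rot(s["ee_rot"])
im=cv2.imread("pics/w10.png"); g=im[:,:,1].astype(float)
pts=[]
for a in np.radians(np.arange(175,366,8)):
    d=np.array([np.cos(a),np.sin(a)]); rr=np.arange(50,25,-.1); 
    uv=np.array([283.5,70])+rr[:,None]*d
    v=cv2.remap(g.astype(np.float32),uv[:,0].astype(np.float32).reshape(1,-1),uv[:,1].astype(np.float32).reshape(1,-1),cv2.INTER_LINEAR)[0]
    i=np.argmax(v>195); pts.append(uv[i])
p=onplane(c,pts,.055)[:,:2]
f=lambda x:np.linalg.norm(p-x[:2],axis=1)-x[2]
r=least_squares(f,[.477,-.305,.027],loss="soft_l1",f_scale=5e-4); print(r.x,np.abs(f(r.x)).max())
print("tool delta",Rt.T@(np.r_[r.x[:2],.1]-s["position"]))
a=onplane(c,[(285,303.5)],s["position"][2]-.0284+.058)[0]; print("post top rel",Rt.T@(a-s["position"]))
```

```text
[ 0.47680716 -0.30383418  0.02740741] 0.00029056019239602493
tool delta [ 0.09089701 -0.00113217  0.08748701]
post top rel [-1.28245310e-04  2.47248114e-05 -2.95999291e-02]
```

>>> {"name": "jog_arm", "arguments": {"increments": [[[1.5,-0.07,0],0],[[3,0,0],0],[[3,0,0],0],[[1.6,0,0],0],[[0,0,0],0]]}}

```text
time_s: 17.5
position: [0.4812, -0.3016, 0.1879]
ee_rot: [-0.001, 0.998, 0.062, 0.001]
contact_force: [0.3, -0.2, -2.1]
finger_gap: 0.0121
```

>>> {"name": "jog_arm", "arguments": {"increments": [[[0,0,2],0],[[0,0,3],0],[[0,0,2.5],0],[[0,0,1.2],0],[[0,0,0],0]]}}

```text
time_s: 18.0
position: [0.4768, -0.3033, 0.0998]
ee_rot: [-0.001, 0.998, 0.06, -0.002]
contact_force: [-0.7, -0.4, -1.6]
finger_gap: 0.012
```

>>> {"name": "jog_arm", "arguments": {"increments": [[[0,0,0],0],[[0,0,0],0]]}}

```text
time_s: 18.2
position: [0.479, -0.3044, 0.1027]
ee_rot: [0.001, 0.998, 0.06, 0.001]
contact_force: [-0.5, -0.6, -1.1]
finger_gap: 0.0123
```

Run:
```python
from h import *
s=bot.read_state(); t=bot.grab_frame("top"); sd=bot.grab_frame("side")
cr=lambda i,x,y,w,h,k:cv2.resize(i[y:y+h,x:x+w],None,fx=k,fy=k,interpolation=cv2.INTER_CUBIC)
cv2.imwrite("pics/c11.png",np.hstack([cr(t,370,200,80,80,5),cr(sd,235,310,80,80,5)]))
print(s["time_s"],s["position"],s["ee_rot"],s["contact_force"],s["finger_gap"])
Rt=rot(s["ee_rot"]); print(Rt.T@(np.array([.477,-.3043,.0754])-s["position"]))
```

```text
18.2 [ 0.47900359 -0.30436596  0.10271956] [6.61143781e-04 9.98202212e-01 5.99253722e-02 9.25068195e-04] [-0.4750025  -0.58247267 -1.05291244] 0.012265651640933706
[-0.0020296  -0.00034428  0.02731555]
```

View pics/c11.png

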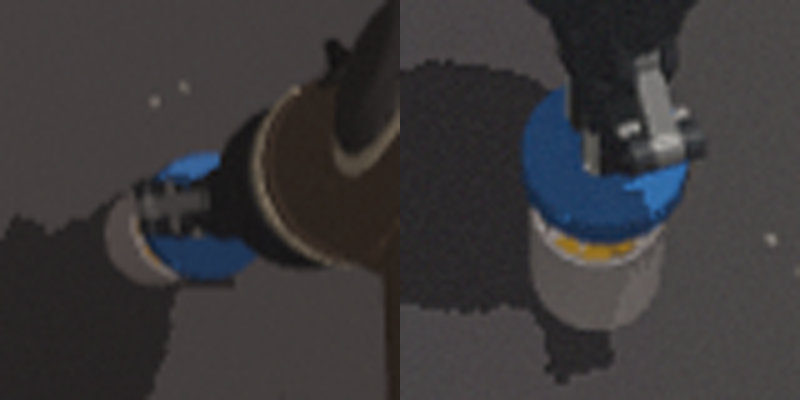

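>>> {"name": "jog_arm", "arguments": {"increments": [[[-0.2,-0.03,0.6],0],[[0,0,0.6],0],[[0,0,0.3],0],[[0,0,0],0],[[0,0,0],0]]}}

```text
time_s: 18.8
position: [0.4762, -0.3038, 0.0861]
ee_rot: [-0.0, 0.998, 0.06, -0.0]
contact_force: [0.1, 0.6, -1.3]
finger_gap: 0.0121
```

```bash
cat > ts.py <<'E'
from h import *
s=bot.read_state();Rt=rot(s["ee_rot"]); print(s["time_s"],np.round(s["position"],4),"F",np.round(s["contact_force"],2),s["finger_gap"],"d",(Rt.T@(np.array([.477,-.3043,.0754])-s["position"])).round(4))
E
python3 ts.py
```

```text
18.8 [ 0.4762 -0.3038  0.0861] F [ 0.13  0.61 -1.27] 0.012118510857870801 d [0.0007 0.0006 0.0107]
```

>>> {"name": "jog_arm", "arguments": {"increments": [[[0.07,0.05,0.2],0],[[0,0,0.2],0],[[0,0,0.2],0],[[0,0,0],0],[[0,0,0],0]]}}

```text
time_s: 19.3
position: [0.4769, -0.3042, 0.0802]
ee_rot: [-0.0, 0.998, 0.06, -0.0]
contact_force: [-0.7, -0.4, -1.7]
finger_gap: 0.0124
```

```bash
python3 ts.py
```

```text
19.3 [ 0.4769 -0.3042  0.0802] F [-0.71 -0.41 -1.7 ] 0.012371756762623445 d [0.0001 0.0001 0.0048]
```

Plug is inside the mouth (foot ≈ 3 mm below rim), no contact. Continue.

>>> {"name": "jog_arm", "arguments": {"increments": [[[0,0,0.15],0],[[0,0,0.15],0],[[0,0,0.1],0],[[0,0,0],0],[[0,0,0],0]]}}

```text
time_s: 19.8
position: [0.477, -0.3042, 0.0762]
ee_rot: [-0.0, 0.998, 0.06, -0.0]
contact_force: [0.2, 0.6, -2.0]
finger_gap: 0.012
```

```bash
python3 ts.py
```

```text
19.8 [ 0.477  -0.3042  0.0762] F [ 0.18  0.63 -1.96] 0.012003987108019165 d [0.     0.0001 0.0008]
```

>>> {"name": "jog_arm", "arguments": {"increments": [[[0,0,0.05],0],[[0,0,0.05],0],[[0,0,0],0],[[0,0,0],0]]}}

```text
time_s: 20.2
position: [0.4771, -0.3043, 0.0754]
ee_rot: [0.0, 0.998, 0.06, 0.0]
contact_force: [-1.4, 0.4, 0.2]
finger_gap: 0.0124
```

```bash
python3 ts.py
```

```text
20.2 [ 0.4771 -0.3043  0.0754] F [-1.39  0.43  0.17] 0.01243671461744632 d [-0.0001 -0.      0.    ]
```

>>> {"name": "jog_arm", "arguments": {"increments": [[[0,0,0.08],0],[[0,0,0],0],[[0,0,0],0]]}}

```text
time_s: 20.5
position: [0.4771, -0.3044, 0.0754]
ee_rot: [0.0, 0.998, 0.06, 0.0]
contact_force: [-2.2, 2.0, 8.7]
finger_gap: 0.0123
```

```bash
python3 ts.py
```

```text
20.5 [ 0.4771 -0.3044  0.0754] F [-2.24  1.96  8.7 ] 0.012307969282180801 d [-0.0001 -0.0001 -0.    ]
```

>>> {"name": "jog_arm", "arguments": {"increments": [[[0,0,0],0],[[0,0,0],0],[[0,0,0],0],[[0,0,0],0],[[0,0,0],0]], "claw": 1}}

```text
time_s: 21.0
position: [0.4769, -0.3043, 0.0744]
ee_rot: [-0.0, 0.998, 0.06, -0.0]
contact_force: [0.6, 0.4, -0.0]
finger_gap: 0.083
```

>>> {"name": "jog_arm", "arguments": {"increments": [[[0,0,-1],0],[[0,0,-3],0],[[0,0,-4],0],[[0,0,-4],0],[[0,0,0],0]]}}

```text
time_s: 21.5
position: [0.4799, -0.3057, 0.201]
ee_rot: [0.003, 0.998, 0.06, 0.004]
contact_force: [0.7, 0.2, -0.2]
finger_gap: 0.0855
```

>>> {"name": "jog_arm", "arguments": {"increments": [[[0,0,0],0],[[0,0,0],0]]}}

```text
time_s: 21.7
position: [0.4764, -0.304, 0.1939]
ee_rot: [-0.0, 0.998, 0.06, -0.001]
contact_force: [0.2, 0.4, -0.6]
finger_gap: 0.0854
```

```bash
python3 ts.py
python3 - <<'E'
from h import *
s=bot.read_state(); im=bot.grab_frame("wrist"); sd=bot.grab_frame("side"); cv2.imwrite("pics/w12.png",im); cv2.imwrite("pics/s12.png",sd);np.save("w12.npy",s,allow_pickle=True)
cr=lambda i,x,y,w,h,k:cv2.resize(i[y:y+h,x:x+w],None,fx=k,fy=k,interpolation=cv2.INTER_CUBIC)
cv2.imwrite("pics/c12.png",np.hstack([cr(im,210,100,150,150,3),cr(sd,230,305,90,90,5)]))
E
```

```text
21.7 [ 0.4764 -0.304   0.1939] F [ 0.24  0.44 -0.59] 0.08543420375641687 d [0.0007 0.0004 0.1185]
```

View pics/w12.png

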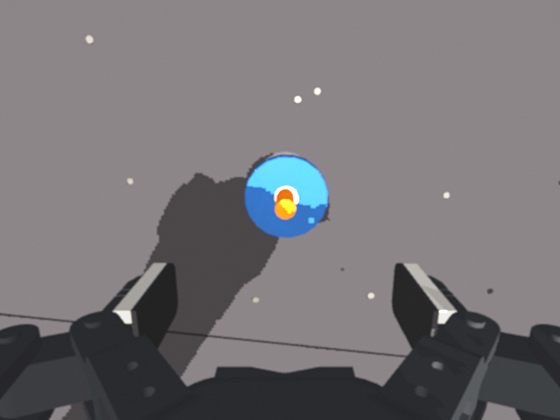

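View pics/c12.png

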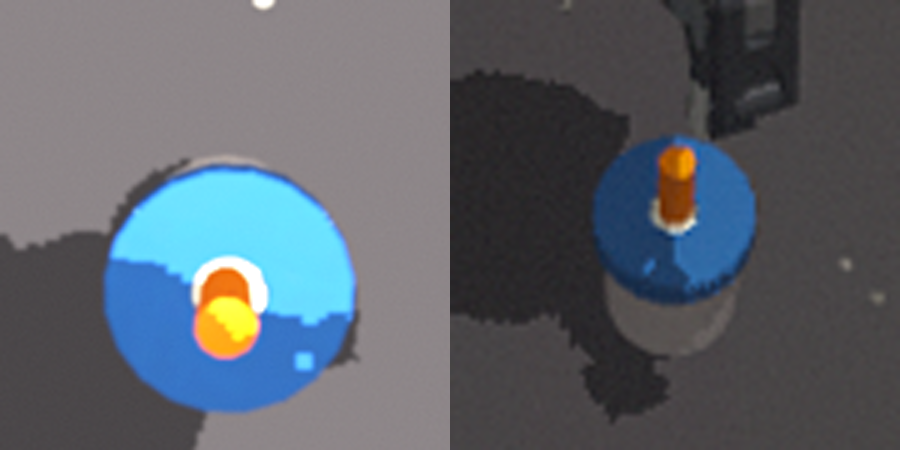

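Run:
```python
from h import *
s=np.load("w12.npy",allow_pickle=True).item(); c=cam("wrist",s); Rt=rot(s["ee_rot"]);im=cv2.imread("pics/w12.png");hsv=cv2.cvtColor(im,cv2.COLOR_BGR2HSV)
k=cv2.inRange(hsv,(95,120,60),(128,255,255));ct=max(cv2.findContours(k,0,1)[0],key=cv2.contourArea);h=cv2.convexHull(ct);el=cv2.fitEllipse(h);print(el)
b=onplane(c,[el[0]],.0705)[0];a=onplane(c,[(285.3,208.8)],.105)[0]
for p in(a,b): print(p,Rt.T@(np.r_[p[:2],.042]-s["position"]))
```

```text
((285.69195556640625, 195.93463134765625), (82.2148208618164, 83.88251495361328), 91.01753234863281)
[ 0.47777864 -0.30420958  0.105     ] [0.00154679 0.00045634 0.15188116]
[ 0.47833408 -0.30450486  0.0705    ] [0.00206291 0.00081595 0.1518804 ]
```

>>> {"name": "jog_arm", "arguments": {"increments": [[[0.12,0.05,3],0],[[0,0,4],0],[[0,0,3],0],[[0,0,1],0],[[0,0,0],0]]}}

```text
time_s: 22.3
position: [0.4771, -0.3039, 0.0826]
ee_rot: [-0.001, 0.998, 0.06, -0.002]
contact_force: [-0.3, 0.3, 0.9]
finger_gap: 0.0855
```

>>> {"name": "jog_arm", "arguments": {"increments": [[[0,0,0],0],[[0,0,0],0]]}}

```text
time_s: 22.5
position: [0.4792, -0.3051, 0.086]
ee_rot: [0.001, 0.998, 0.06, 0.001]
contact_force: [0.3, -0.3, 0.7]
finger_gap: 0.0854
```

```bash
python3 ts.py
python3 - <<'E'
from h import *
s=bot.read_state(); im=bot.grab_frame("wrist"); cv2.imwrite("pics/w13.png",im); np.save("w13.npy",s,allow_pickle=True)
E
```

```text
22.5 [ 0.4792 -0.3051  0.086 ] F [ 0.27 -0.34  0.72] 0.08535453203708755 d [-0.0021 -0.0011  0.0106]
```

View pics/w13.png

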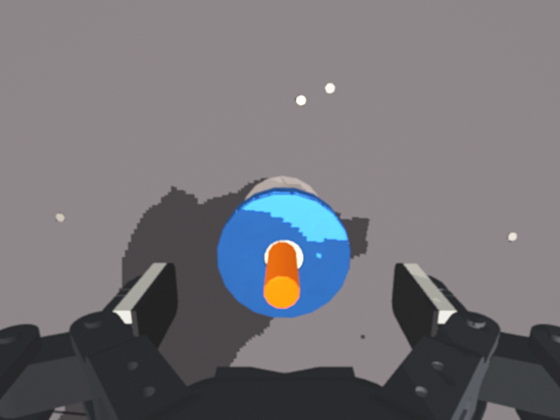

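>>> {"name": "jog_arm", "arguments": {"increments": [[[-0.1,-0.05,1.5],0],[[0,0,1],0],[[0,0,0.5],0],[[0,0,0],0],[[0,0,0],0]]}}

```text
time_s: 23.05
position: [0.4774, -0.3043, 0.0548]
ee_rot: [0.0, 0.998, 0.06, 0.0]
contact_force: [-0.1, -0.7, -1.0]
finger_gap: 0.0854
```

```bash
python3 ts.py
```

```text
23.05 [ 0.4774 -0.3043  0.0548] F [-0.15 -0.67 -1.02] 0.08536767378306488 d [-0.0004 -0.0001 -0.0206]
```

>>> {"name": "jog_arm", "arguments": {"increments": [[[0,0,0.5],0],[[0,0,0.4],0],[[0,0,0.3],0],[[0,0,0],0],[[0,0,0],0]]}}

```text
time_s: 23.55
position: [0.4771, -0.3042, 0.0424]
ee_rot: [-0.0, 0.998, 0.06, -0.0]
contact_force: [0.6, 0.4, 0.6]
finger_gap: 0.0854
```

```bash
python3 ts.py;  python3 - <<'E'
from h import *
s=bot.read_state(); im=bot.grab_frame("wrist"); sd=bot.grab_frame("side"); np.save("w14.npy",s,allow_pickle=True)
cr=lambda i,x,y,w,h,k:cv2.resize(i[y:y+h,x:x+w],None,fx=k,fy=k,interpolation=cv2.INTER_CUBIC)
cv2.imwrite("pics/c14.png",np.hstack([cv2.resize(im,None,fx=.8,fy=.8)[:, :],cr(sd,245,315,56,70,4.8)[:336]]))
E
```

```text
23.55 [ 0.4771 -0.3042  0.0424] F [0.6  0.36 0.56] 0.08542380372483141 d [-0.0001  0.0001 -0.033 ]
```

View pics/c14.png

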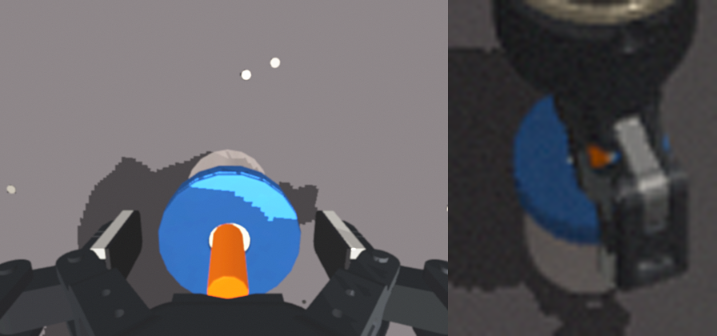

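>>> {"name": "jog_arm", "arguments": {"increments": [[[0,0,0],0],[[0,0,0],0],[[0,0,0],0],[[0,0,0],0]], "claw": -1, "force": 30}}

```text
time_s: 24.05
position: [0.4773, -0.3044, 0.0429]
ee_rot: [0.0, 0.998, 0.06, 0.0]
contact_force: [-1.1, 1.0, 4.9]
finger_gap: 0.063
```

>>> {"name": "jog_arm", "arguments": {"increments": [[[0,0,0],0],[[0,0,0],0],[[0,0,0],0]]}}

```text
time_s: 24.35
position: [0.4774, -0.3044, 0.0429]
ee_rot: [0.0, 0.998, 0.06, 0.0]
contact_force: [-1.2, 0.0, 5.6]
finger_gap: 0.063
```

```bash
python3 ts.py
```

```text
24.35 [ 0.4774 -0.3044  0.0429] F [-1.17  0.04  5.58] 0.06300426239675799 d [-0.0003 -0.0002 -0.0325]
```

>>> {"name": "jog_arm", "arguments": {"increments": [[[0,0,-0.2],0],[[0,0,-0.2],0],[[0,0,-0.3],0],[[0,0,-0.3],0],[[0,0,0],0]]}}

```text
time_s: 24.85
position: [0.4774, -0.3044, 0.0529]
ee_rot: [0.0, 0.998, 0.06, 0.0]
contact_force: [0.7, -0.1, -1.2]
finger_gap: 0.0629
```

```bash
python3 ts.py;  python3 - <<'E'
from h import *
s=bot.read_state(); im=bot.grab_frame("wrist"); sd=bot.grab_frame("side"); np.save("w15.npy",s,allow_pickle=True)
cr=lambda i,x,y,w,h,k:cv2.resize(i[y:y+h,x:x+w],None,fx=k,fy=k,interpolation=cv2.INTER_CUBIC)
cv2.imwrite("pics/c15.png",np.hstack([cv2.resize(im,None,fx=.8,fy=.8)[:, :],cr(sd,245,315,56,70,4.8)[:336]]))
E
```

```text
24.85 [ 0.4774 -0.3044  0.0529] F [ 0.74 -0.08 -1.22] 0.06292902760758734 d [-0.0004 -0.0001 -0.0225]
```

View pics/c15.png

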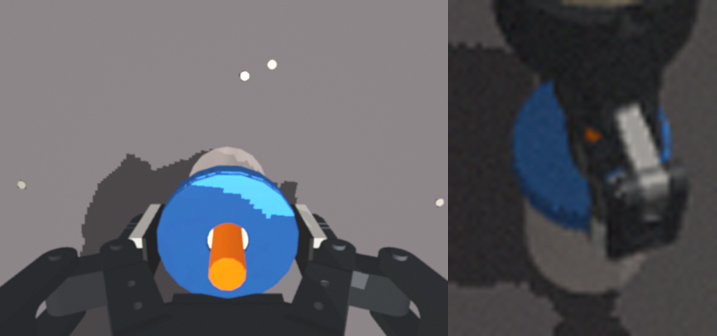

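>>> {"name": "jog_arm", "arguments": {"increments": [[[0,0,-0.5],0],[[0,0,-0.7],0],[[0,0,-0.8],0],[[0,0,-0.8],0],[[0,0,-0.8],0]]}}

```text
time_s: 25.45
position: [0.4773, -0.3043, 0.0895]
ee_rot: [0.0, 0.998, 0.06, 0.0]
contact_force: [-0.4, 0.4, -1.1]
finger_gap: 0.0631
```

>>> {"name": "jog_arm", "arguments": {"increments": [[[0,0,-0.8],0],[[0,0,-1],0],[[0,0,-1.5],0],[[0,0,-1.5],0],[[0,0,-1.5],0]]}}

```text
time_s: 25.95
position: [0.4771, -0.3042, 0.1526]
ee_rot: [0.0, 0.998, 0.06, 0.0]
contact_force: [0.1, 0.3, -0.2]
finger_gap: 0.0633
```

>>> {"name": "jog_arm", "arguments": {"increments": [[[0,0,-1.5],0],[[0,0,-1.5],0],[[0,0,-1.5],0],[[0,0,-1.5],0],[[0,0,-1],0]]}}

```text
time_s: 26.45
position: [0.4774, -0.3043, 0.2231]
ee_rot: [0.0, 0.998, 0.06, 0.001]
contact_force: [-0.2, -0.7, 0.3]
finger_gap: 0.0631
```

>>> {"name": "jog_arm", "arguments": {"increments": [[[0,0,0],0],[[0,0,0],0],[[0,0,0],0]]}}

```text
time_s: 26.75
position: [0.4767, -0.304, 0.2207]
ee_rot: [-0.0, 0.998, 0.06, -0.001]
contact_force: [-0.0, -0.9, -0.6]
finger_gap: 0.0631
```

```bash
python3 ts.py;  python3 - <<'E'
from h import *
s=bot.read_state(); im=bot.grab_frame("wrist"); sd=bot.grab_frame("side"); tp=bot.grab_frame("top"); np.save("w16.npy",s,allow_pickle=True)
cv2.imwrite("pics/w16.png",im);cv2.imwrite("pics/s16.png",sd);cv2.imwrite("pics/t16.png",tp)
E
```

```text
26.75 [ 0.4767 -0.304   0.2207] F [-0.04 -0.88 -0.61] 0.06307338884845531 d [0.0004 0.0004 0.1453]
```

View pics/w16.png

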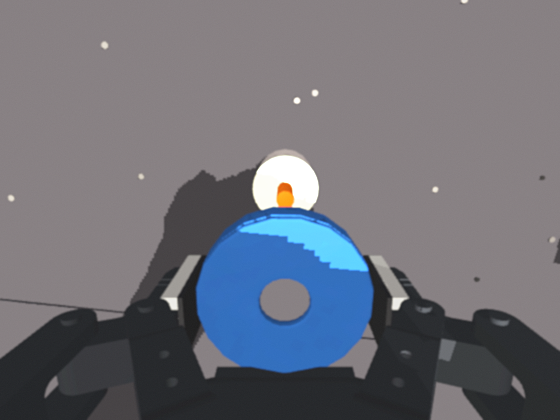

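View pics/s16.png

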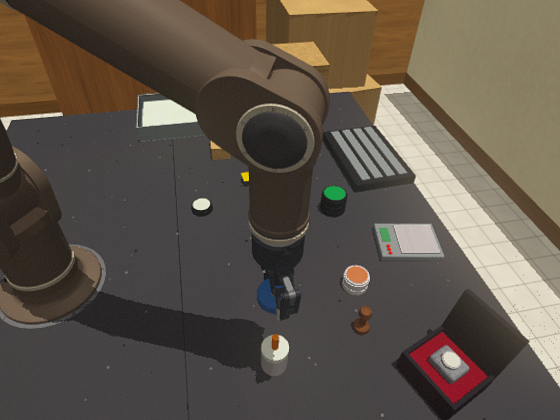

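View pics/t16.png

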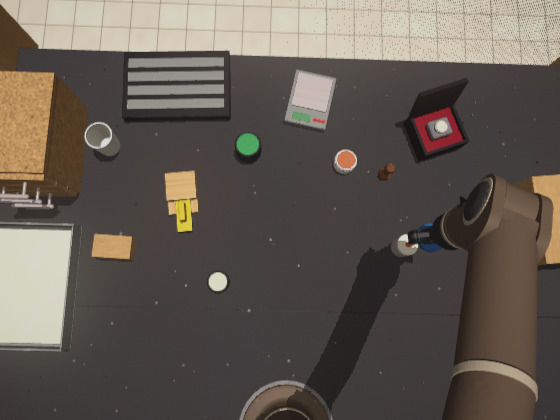

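>>> {"name": "jog_arm", "arguments": {"increments": [[[0,0,0],0],[[0,0,0],0],[[0,0,0],0],[[0,0,0],0],[[0,0,0],0]]}}

```text
time_s: 27.4
position: [0.4771, -0.3042, 0.2215]
ee_rot: [0.0, 0.998, 0.06, -0.0]
contact_force: [0.3, 0.5, -1.0]
finger_gap: 0.063
```

```bash
python3 ts.py
python3 - <<'E'
from h import *
s=np.load("w16.npy",allow_pickle=True).item(); c=cam("wrist",s)
im=cv2.imread("pics/w16.png"); m=(im.min(2)>200).astype(np.uint8); m[:140]=0;m[230:]=0;m[:,:240]=0;m[:,330:]=0
ct=max(cv2.findContours(m,0,1)[0],key=cv2.contourArea)[:,0]; x0,x1=ct[:,0].min(),ct[:,0].max(); y0=ct[:,1].min()
print(x0,x1,y0,"disc width at z=.067",np.linalg.norm(np.diff(onplane(c,[(x0,186.5),(x1+1,186.5)],.067),axis=0)), onplane(c,[((x0+x1)/2,187)],.067), "post top",onplane(c,[(285.5,199)],.105))
a=cv2.imread("pics/top0.png");b=cv2.imread("pics/t16.png")
for nm,(x,y,w,h) in dict(black_tins=(230,128,36,36),silver=(330,145,32,32),black=(205,268,28,28),stamp=(375,160,25,24),carton=(88,230,50,35)).items():
    print(nm,cv2.absdiff(a[y:y+h,x:x+w],b[y:y+h,x:x+w]).mean().round(2))
E
```

```text
27.4 [ 0.4771 -0.3042  0.2215] F [ 0.25  0.5  -1.01] 0.06298302620823759 d [-1.000e-04  0.000e+00  1.461e-01]
253 318 155 disc width at z=.067 0.05533777201373583 [[ 0.47906615 -0.30435979  0.067     ]] post top [[ 0.47817225 -0.30438488  0.105     ]]
black_tins 0.65
silver 0.5
black 0.49
stamp 0.7
carton 0.46
```

Everything checks out, and the arm is still.

```bash
python3 -c "
from plant import bot
print(bot.job_done())"
```

```text
the job is handed in; nothing more can be done
None
```

The job is done and was handed in at about 27.4 s of the 67 s allowed.

- **Paddle:** It is in the holder's slot, blade first, and released. It met the stop with about 16 N of push. Afterwards its rear end measured −104.8 mm on the holder's x axis, where fully home is −105 mm.
- **Lids:** I carried both by the orange post and lowered them into the tin under control. Contact came at exactly the expected seating height (gripper tip at z = 75.4 mm). I then gripped the blue lid by its rim and lifted it straight up on its own.
- **Final state:** The blue lid is held still and looks level, with its underside about 17 cm above the rim. The white lid is seated in the upright tin, and its post is upright to within 1 mm.
- **Bystanders:** The five bystander objects are unchanged in the top view before and after.

No check failed. The camera estimates differed by 1–3 mm, within calibration. The blue lid's height read about 5 mm lower from its apparent size than from the arm's position, which is still well above the required 12 cm.

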